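# Kit a blank from the spring magazine into the job case

### The arm

A 7-joint arm with a two-finger parallel gripper is mounted at the origin on the work surface. World frame = base frame: x ahead of the robot, y to its left, z up, the work surface at z = 0. Lengths are in m, angles in rad, forces in N, time in s.
With the tool pointing down it reaches from about 0.425 to 0.95 m from the base axis. Payload 4.7 kg.
Tool frame: the origin (TCP) lies midway between the tips of the shut fingers; the grasp point (between the pads) lies 19 mm behind it (ctrl.tcp_to_grasp is the z of the grasp point in the tool frame, in m); z points along the fingers, x is the direction in which the jaws open and shut, and the axes are right-handed (so a half turn about z gives the same grasp; the last joint's range is limited). The gripper opens to 85 mm and grips with 20 to 120 N. Pads are 22 mm wide; open, the fingers measure 114 mm over their backs; the gripper's body (76 mm by 85 mm) begins 54 mm behind the grasp point. The pads swing forward as they close: fully open they stand 13 mm farther back than shut.
Start: joints at [1.242, 0.469, -0.049, 1.532, 0.024, 1.141, -0.082], TCP at [0.199, -0.645, 0.231] pointing down, gripper open.
Joint ranges: [-2.59, 2.59], [-0.33, 1.99], [-1.39, 1.29], [0.1, 2.45], [-1.04, 4.18], [0.21, 1.99], [-2.66, 2.66]. Speed limits (rad/s): [2.57, 2.57, 3.14, 3.14, 3.14, 3.14, 3.14].

### API

Orientations are given as a unit quaternion [x, y, z, w].
In Python, from bench import ctrl, capture, trace gives the robot as it stands.
- The arm moves only by the tool drive_tool, never from a script. Its argument "plan" is a list that holds one entry, the list of rows, each a list of 7 numbers: the shift along the tool's x, y, z normalised to -1 to 1, where 1 is 20 mm, then the turn, a rotation vector about the tool's x, y, z normalised to -1 to 1, where 1 is 5 degrees, then the opening in per cent of the stroke, from 0 (shut) to 100 (fully open). In form: [[[dx, dy, dz, rx, ry, rz, fingers], ...]]. A call has exactly 8 rows; each row shifts and turns the commanded pose from where the row before left it, along the tool's axes as they then stand; what a row does not reach is not made up. A row lasts 1/8 s, in which the tool goes at most 62.5 mm and 10.7 degrees, less where a joint would pass 70% of its speed; a pose out of reach is approached as far as the arm can. A call with a number of a shift or a turn outside -1 to 1 is refused whole. A call with a gripper value outside its range is refused whole. The fingers move at their own pace and stop on an object; "newtons" is the grip in N (left out, the last holds). Time passes only in rows, so rows that do not move let the fingers close, or fill a call up. It gives the time, the measured TCP pose, the force and the opening at its end, in the units of the state.
- ctrl.sense(): the state, without advancing time (a new reading comes with each control period).
- capture(name): name is "scene" or "top" or "wrist"; returns a dict with "pixels" (420x560x3 uint8, blue, green, red), "fovy" (degrees; the focal length in pixels is half the picture's height over the tangent of half this angle, whatever the lens; pixels are square), "cx", "cy" (the principal point, pixels), "dist" ([k1, k2, p1, p2, k3] as OpenCV has them; the pictures are not rectified), "world_from_camera" (4x4, takes a point from camera to world coordinates); the wrist camera has in their place "tool_from_camera" (4x4, takes a point from camera to tool coordinates, whose origin is the TCP and whose axes are the tool frame's). Camera axes: x right, y up, looking along -z (the intrinsics and any distortion apply to the point x, -y, -z); pixel columns grow to the right and rows downward; lengths in m; the calibration is good to about 2 mm. A picture is of the moment at which its call begins: read the wrist's pose just before it. There is no depth.
- ctrl.close_job(): hands the job in, once; it reports no verdict.
Trained networks look in a picture, given as the dict that the camera call returned (one of the last four; its "shot" number tells which), for a name from the list of things; names that differ only in an ending like _2 or _b are one class to them, and where a whole thing is asked for, a point or a joint stands for the part that bears it (a point fixed in the world has none). Each returns a list of dicts, best first, with "score" (0 to 1); they miss things now and then, are a little off and sometimes report something else, mostly with a low value. They report only what shows in the picture. A call takes as long as a camera call. They do not tell look-alikes from the thing itself.
- trace(label, picture): "mask" (420x560 bool, what is visible of it) and "position" ([row, column] in pixels, amid what is visible of it).
The state is a dict: "t": time; "qpos": joint angles; "joint_vel": joint speeds; "effort": joint torques, N m; "eef_pos": TCP position; "orientation": TCP orientation; "contact_force": force on the tool from outside, world axes, zero at the start; "moment": the same for the moment, N m; "gripper_width": finger opening in m.
Only numpy, scipy, OpenCV 4.12 (cv2) and the standard library are available. Lean on these libraries where they do the work, as an engineer would, in place of code of your own. Each camera call takes 0.05 s, during which the arm holds its last target.

### The job

At the laser marking bench, push the top metal blank completely out of the spring-loaded magazine so that the next one rises into its place, then lay it flat in the compartment of the job case, under the case's swing-over top tray, without dropping it in. Close the tray fully again, leave the other two blanks in the magazine, and do not disturb the bottle, the gauge block or the sample on its stand.

Things in the scene. Friction and masses are not known exactly. Their poses are not given: they have to be found in the camera images.
- magazine: Fixed aluminium magazine on a spring lifter. Origin on the table, z up, own +x = exit direction. The three stacked blanks are centred at x = +20 mm, y = 0. Lips (z 84 to 88 mm, x -37 to +77 mm) overhang the top blank's long sides, 48 mm open between. Walls out to y = +-34 mm, foot +-45 mm. The exit wall (x 76.5 to 80.5 mm, 70 mm high) holds back the lower blanks.
- rear_edge (a point): Mid-height of the top blank's rear edge at the start, axes as the magazine (local -35, 0, 78 mm); the edge spans z 72 to 84 mm, and the second blank begins just below. Behind it the rear wall (4 mm thick, outer face 5.5 mm behind) is only 71 mm high over the middle 43 mm, between two 83 mm corner stops: a fingertip fits there to push forward, with 5 to 12 N.
- outfeed (a point): Middle of the top face of the exit tongue, axes as the magazine (local 138.5, 0, 70 mm). The tongue is 30 mm wide, 4 mm thick, from x = 80.5 mm to an end stop at 196.5 mm (78 mm high); a blank is out once its rear edge passes x = 80 mm. Its sides then overhang by 13 mm each and can be pinched from above, with 55 mm free below them.
- lifter (a joint): Height (m) of the spring lifter under the stack: 0 with three blanks, 0.012 when one has gone and the next has risen under the lips, 0.024 for two gone. It presses the stack up against the lips with 2 to 6 N.
- blank_top: Flat aluminium bar blank 110 x 56 x 12 mm (x, y, z), 0.16 to 0.25 kg, the uppermost of the three equal blanks; origin at the centre of its underside, x along its length.
- blank_mid: The second blank of the stack, the same size; origin at the centre of its underside. Starts with its underside 60 mm above the table and should rise to about 72 mm.
- blank_low: The lowest blank of the stack, the same size; origin at the centre of its underside.
- case: Fixed grey open case 138 x 138 x 55 mm, walls 4 mm; origin on the table under its centre, z up. One square compartment, 130 x 130 mm inside, floor at z = 6 mm. A level tray (136 x 136 x 22 mm, underside 60 mm up when shut) covers it; on arms at both y sides (out to y = +-76 mm) it swings up and over to the case's own +x by 164 mm, staying level.
- compartment (a point): Centre of the compartment's floor, axes as the case.
- tray_arms (a joint): Angle (rad) of the tray's arms: 0 = tray shut over the compartment, 1.92 = fully open, beside the case at the same height. The middle (0.96) is the highest point; left alone the tray sinks slowly to whichever end is nearer. About 2 to 5 N at the handle move it.
- tray_grip (a point): Centre of the tray's black handle bar: 12 mm (case x) x 90 mm (case y) x 14 mm high; when shut it is 112 mm above the table and 8 mm to -x of the case's centre. Under the bar 23 mm are free; posts at y = +-42 mm. As the arms turn to q (rad) it moves in case x by 0.0819 + 0.1*sin(q - 0.96) m and in z by 0.1*cos(q - 0.96) - 0.0574 m.
- cleaner: Bystander: white plastic bottle, 56 mm across, 160 mm high, standing; origin at the centre of its underside.
- sample: Bystander: steel roller 44 mm across and 50 mm long on an upright stand with a 50 mm square foot, 127 mm high in all; origin at the centre of its underside.
- gauge: Bystander: steel gauge block 40 x 120 x 22 mm with a 20 mm raised end (42 mm high); origin at the centre of its underside.
There are look-alikes about, which are no part of the job. What is shaped like the blank_top but pink is not meant.

How it is judged:
On the way, in this order (a step that is already met when the one before it is completed fails the run):
1. the top blank is out of the magazine and the next one has risen into its place (value of joint lifter between 0.009 and 0.016 m and x of blank_top in the frame of magazine above 0.12 m), for 0.2 s.
2. the blank lies flat in the compartment, with the tray swung away (value of joint tray_arms above 1 rad and horizontal distance between blank_top and compartment below 0.045 m and z of blank_top in the frame of compartment below 0.004 m and angle between blank_top's own z axis and vertical below 0.08 rad and contact force between blank_top and the fingers below 0.1 N), for 0.2 s.
At the end, for the whole second after the job is handed in: The top blank lies flat, at rest on the compartment floor (4 mm, 0.08 rad, within 45 mm of centre); tray shut (under 0.06 rad); the second blank has risen under the lips (lifter 9-16 mm, underside 68-78 mm up, within 10 mm along the magazine), the third right below it (15 mm) (horizontal distance between blank_top and compartment below 0.045 m and z of blank_top in the frame of compartment below 0.004 m and angle between blank_top's own z axis and vertical below 0.08 rad and linear speed of blank_top below 0.02 m/s and value of joint tray_arms below 0.06 rad and value of joint lifter between 0.009 and 0.016 m and horizontal distance between blank_mid and blank_low below 0.015 m and x of blank_mid in the frame of magazine between 0.01 and 0.03 m and z of blank_mid in the frame of magazine between 0.068 and 0.078 m and z of blank_low in the frame of magazine between 0.056 and 0.066 m); the robot touches nothing.
It fails at once if the blank is dropped or thrown into the case (faster than 0.7 m/s over it) (horizontal distance between blank_top and compartment below 0.07 m and linear speed of blank_top above 0.7 m/s).
It fails at once if the bottle is pushed over 20 mm or tipped (distance of cleaner from where it was at the start of the episode above 0.02 m or angle between cleaner's own z axis and vertical above 0.3 rad).
It fails at once if the sample is pushed over 20 mm or tipped (distance of sample from where it was at the start of the episode above 0.02 m or angle between sample's own z axis and vertical above 0.3 rad).
It fails at once if the gauge block is pushed over 20 mm (distance of gauge from where it was at the start of the episode above 0.02 m).
It also fails if it takes over 72 s, if anything falls off the work surface, if the arm or the gripper's body presses on something with over 40 N, if the wrist force passes 120 N, or if a joint passes its speed limit or range.

## Working session

There is one attempt and no reset: what is moved stays moved. The work goes in short steps, Python scripts to look and compute and a tool call to move; the robot and the scene stay as the last step left them, time stands still between calls to the robot, and variables do not carry over. Pictures are saved under pics/ and viewed, and the job is handed in when it is done.

Besides the shell and the picture viewer there is one more tool, called after ">>>" in YAML: its name, and indented under it one key for each argument. drive_tool: Moves the arm, as the interface text tells. Scaled input: -1 to 1 covers 20 mm each way for a shift and 5 degrees each way for a turn. Its arguments: {"type":"object","properties":{"plan":{"type":"array","items":{"type":"array","items":{"type":"array","items":{"type":"number"}}}},"newtons":{"type":"number"}},"required":["plan"]}

```bash
ls -la; mkdir -p pics; python3 - <<'E'
from bench import ctrl, capture, trace
import cv2
s=ctrl.sense(); print({k:s[k] for k in ('t','eef_pos','orientation','contact_force','gripper_width')}, ctrl.tcp_to_grasp)
for n in ('scene','top'):
    p=capture(n); cv2.imwrite(f'pics/{n}0.png',p['pixels']); print(n,p['fovy'],p['cx'],p['cy'],p['dist'],p['world_from_camera'],p['shot'])
E
```

```text
total 12
drwxr-xr-x  3 agent agent 4096 Dec  7 05:42 .
drwxr-xr-x 23 root  root  4096 Dec  7 05:42 ..
drwxr-xr-x  2 agent agent 4096 Dec  7 05:42 pics
{'t': 0.0, 'eef_pos': array([ 0.19920854, -0.64433006,  0.23025539]), 'orientation': array([ 8.04794284e-01, -5.93553034e-01, -8.02265072e-04, -5.58610751e-04]), 'contact_force': array([-0.56724952,  0.21602241,  0.15256318]), 'gripper_width': 0.0855292447012622} -0.0187
scene 49.498489939127296 281.67461653877785 212.550476391348 [-0.0267548  0.         0.         0.         0.       ] [[-0.72846153 -0.5015455   0.46668609  0.9070277 ]
 [ 0.68508119 -0.53056088  0.49916822  0.37053625]
 [-0.00275019  0.68334271  0.73009258  0.7365307 ]
 [ 0.          0.          0.          1.        ]] 1
top 42.96304225017955 273.3547785500496 209.64053953810256 [-0.10861244  0.          0.          0.          0.        ] [[ 0.00933765  0.98437107 -0.17585906  0.31577984]
 [-0.99994998  0.00982244  0.00188639 -0.07985305]
 [ 0.00358428  0.17583265  0.98441355  1.2064028 ]
 [ 0.          0.          0.          1.        ]] 2
```

View pics/scene0.png

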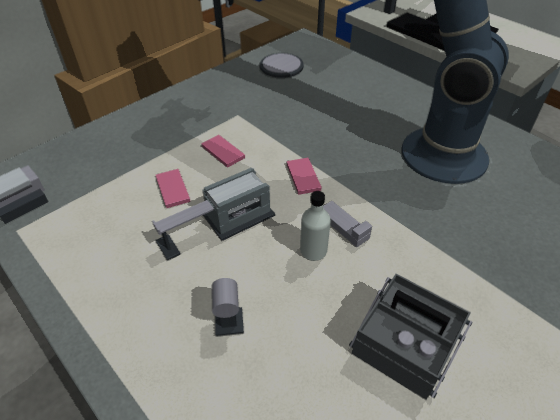

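View pics/top0.png

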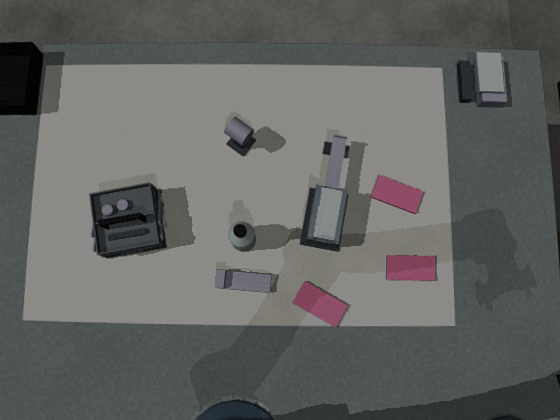

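```bash
cat > h.py <<'E'
import numpy as np, cv2
from scipy.spatial.transform import Rotation as R
from bench import ctrl, capture, trace
def K(p):
    f=p['pixels'].shape[0]/2/np.tan(np.radians(p['fovy'])/2)
    return np.array([[f,0,p['cx']],[0,f,p['cy']],[0,0,1.]])
def pose(s=None):
    s=s or ctrl.sense(); T=np.eye(4); T[:3,:3]=R.from_quat(s['orientation']).as_matrix(); T[:3,3]=s['eef_pos']; return T
def wfc(p,T=None):
    return np.array(p['world_from_camera']) if 'world_from_camera' in p else T@np.array(p['tool_from_camera'])
F=np.diag([1,-1,-1.])
def proj(p,P,W=None):
    W=wfc(p) if W is None else W
    P=np.asarray(P,float).reshape(-1,3)
    c=(P-W[:3,3])@W[:3,:3]@F
    return cv2.projectPoints(c,np.zeros(3),np.zeros(3),K(p),np.array(p['dist'],float))[0].reshape(-1,2)
def ray(p,uv,W=None):
    W=wfc(p) if W is None else W
    n=cv2.undistortPoints(np.asarray(uv,float).reshape(-1,1,2),K(p),np.array(p['dist'],float)).reshape(-1,2)
    d=np.c_[n,np.ones(len(n))]@F@W[:3,:3].T
    return W[:3,3],d
def onz(p,uv,z,W=None):
    o,d=ray(p,uv,W); return o+d*((z-o[2])/d[:,2])[:,None]
def save(p,name,crop=None,k=1,draw=[]):
    im=p['pixels'].copy()
    x0,y0=0,0
    if crop: x0,y0,x1,y1=crop; im=im[y0:y1,x0:x1]
    im=cv2.resize(im,None,fx=k,fy=k,interpolation=cv2.INTER_CUBIC)
    for pts,col in draw:
        q=np.round((np.asarray(pts)-[x0,y0]+.5)*k-.5).astype(int)
        cv2.polylines(im,[q.reshape(-1,1,2)],False,col,1)
    assert cv2.imwrite('pics/'+name,im)
E
python3 - <<'E'
from h import *
import pickle
d={}
for n in ('top','scene'):
    p=capture(n); d[n]=dict(p)
    for l in ('magazine','case','blank_top','cleaner','sample','gauge','tray_grip'):
        r=trace(l,p); d[n,l]=r
        print(n,l,[(round(q['score'],2),np.round(q['position']),int(q['mask'].sum())) for q in r])
    if n=='top':
        save(p,'top_mag.png',(270,110,450,340),3); save(p,'top_case.png',(75,160,215,280),5)
    else:
        save(p,'sc_mag.png',(130,140,330,270),4); save(p,'sc_case.png',(330,260,490,400),5)
pickle.dump(d,open('d0.pkl','wb'))
E
```

```text
top magazine [(0.66, array([193., 334.]), 2355)]
top case [(0.64, array([222., 128.]), 4791)]
top blank_top [(0.87, array([194., 401.]), 1208), (0.78, array([305., 321.]), 1324), (0.76, array([216., 329.]), 1224), (0.68, array([266., 408.]), 1199)]
top cleaner [(0.81, array([238., 242.]), 658)]
top sample [(0.6, array([134., 241.]), 781)]
top gauge [(0.91, array([281., 243.]), 1004)]
top tray_grip [(0.82, array([218., 126.]), 4132)]
scene magazine [(0.77, array([214., 223.]), 3300)]
scene case [(0.65, array([336., 407.]), 8966)]
scene blank_top [(0.86, array([188., 173.]), 839), (0.74, array([178., 305.]), 857), (0.62, array([185., 230.]), 768), (0.61, array([155., 224.]), 713)]
scene cleaner [(0.62, array([228., 316.]), 1527), (0.43, array([214., 222.]), 3774)]
scene sample [(0.66, array([308., 225.]), 1532)]
scene gauge [(0.74, array([226., 342.]), 1066)]
scene tray_grip []
```

View pics/top_mag.png

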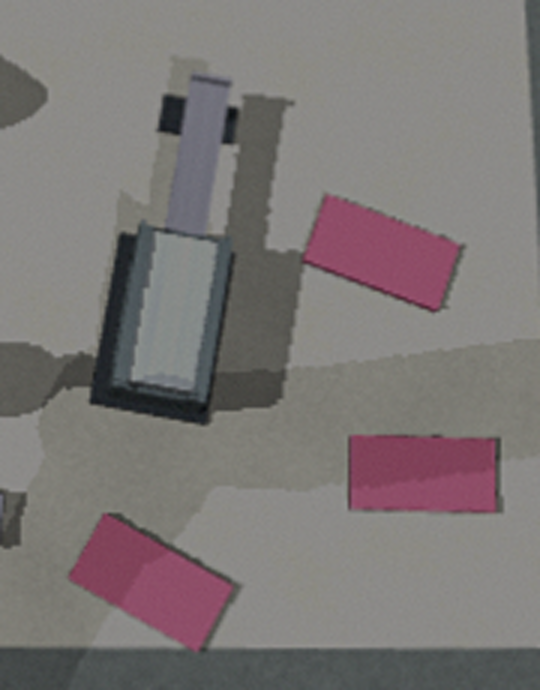

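View pics/sc_mag.png

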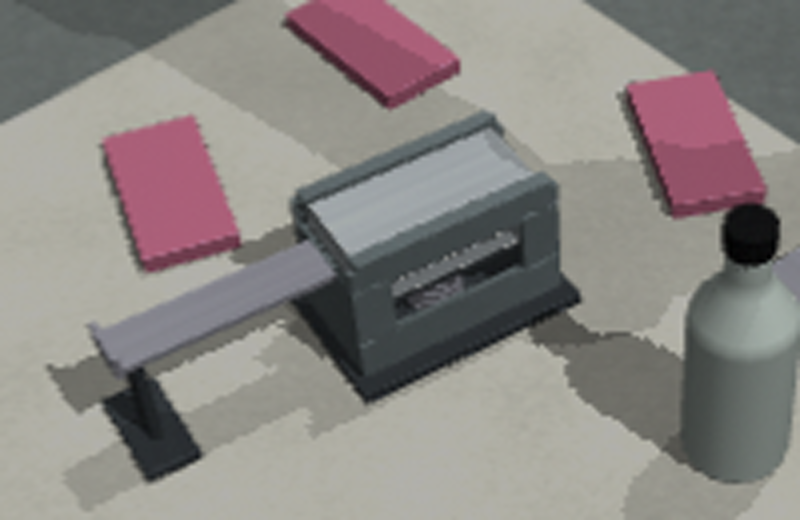

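View pics/top_case.png

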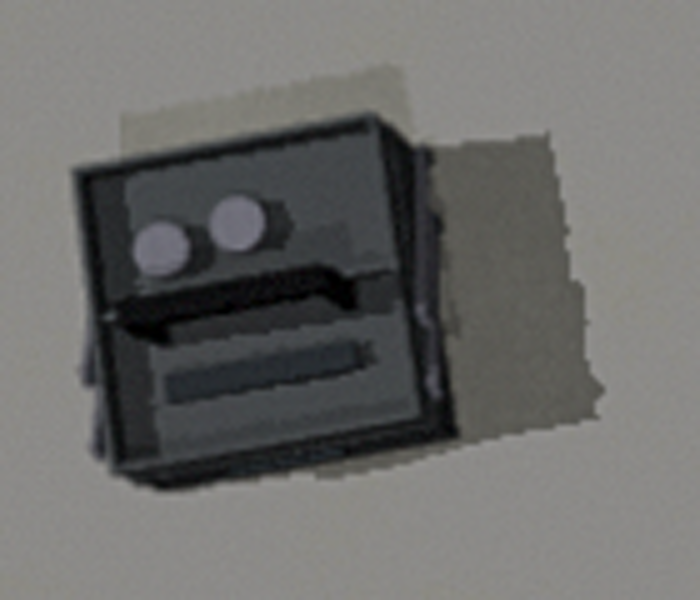

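View pics/sc_case.png

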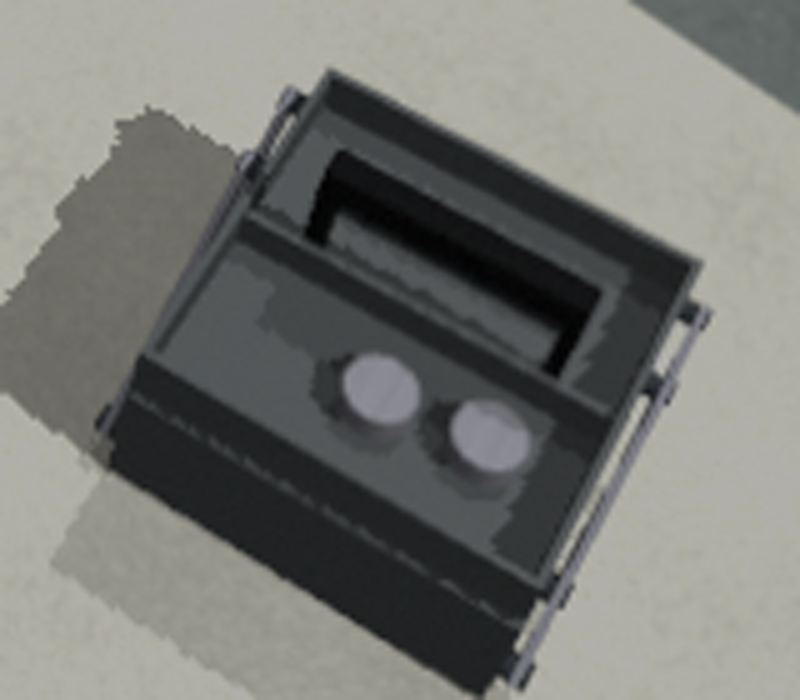

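```bash
cat > fit0.py <<'E'
from h import *
import pickle
from scipy.optimize import least_squares
d=pickle.load(open('d0.pkl','rb'))
def fit(obs,x0):
    def res(v):
        c,s=np.cos(v[2]),np.sin(v[2]); M=np.array([[c,-s,0],[s,c,0],[0,0,1]])
        return np.concatenate([(proj(d[n],np.array([P])@M.T+[v[0],v[1],0])[0]-uv) for n,P,uv in obs])
    r=least_squares(res,x0,loss='soft_l1'); return r.x,res(r.x).reshape(-1,2)
def tm(u,v): return np.array([u/3+270,v/3+110])-.3
def sm(u,v): return np.array([u/4+130,v/4+140])-.3
def tc(u,v): return np.array([u/5+75,v/5+160])-.4
def sc(u,v): return np.array([u/5+330,v/5+260])-.4
mag=[('top',(.1965,.015,.078),tm(191,78)),('top',(.1965,-.015,.078),tm(231,82)),
('top',(.077,.034,.088),tm(143,222)),('top',(.077,-.034,.088),tm(231,238)),
('scene',(-.037,-.034,.088),sm(490,115)),('scene',(.077,-.034,.088),sm(297,194)),('scene',(-.037,.034,.088),sm(557,187)),('scene',(.077,.034,.088),sm(352,262)),
('scene',(.1965,-.015,.078),sm(92,325)),('scene',(.1965,.015,.078),sm(120,372))]
m,r=fit(mag,[.5,-.2,-.15]); print('mag',m,np.degrees(m[2])); print(np.round(r,1))
cs=[('top',(.068,.068,.082),tc(75,170)),('top',(.068,-.068,.082),tc(375,115)),('top',(-.068,.068,.082),tc(112,472)),('top',(-.068,-.068,.082),tc(456,436)),
('scene',(-.068,-.068,.082),sc(330,70)),('scene',(-.068,.068,.082),sc(702,265)),('scene',(.068,-.068,.082),sc(145,355)),('scene',(.068,.068,.082),sc(545,582))]
c,r=fit(cs,[.5,.2,.15]); print('case',c,np.degrees(c[2])); print(np.round(r,1))
def T(v,P): 
    a,s=np.cos(v[2]),np.sin(v[2]); return np.asarray(P)@np.array([[a,-s,0],[s,a,0],[0,0,1]]).T+[v[0],v[1],0]
for n,a,b in (('top',(270,110,450,340),(75,160,215,280)),('scene',(130,140,330,270),(330,260,490,400))):
    dr=[]
    for P in ([(-.037,-.034,.088),(.077,-.034,.088),(.077,.034,.088),(-.037,.034,.088),(-.037,-.034,.088)],[(.0805,-.015,.07),(.1965,-.015,.07),(.1965,.015,.07),(.0805,.015,.07)],[(-.035,-.028,.084),(.075,-.028,.084),(.075,.028,.084),(-.035,.028,.084),(-.035,-.028,.084)]):
        dr.append((proj(d[n],T(m,P)),(0,255,0)))
    save(d[n],n+'_m_fit.png',a,3,dr)
    dr=[(proj(d[n],T(c,P)),(0,255,0)) for P in ([(-.068,-.068,.082),(.068,-.068,.082),(.068,.068,.082),(-.068,.068,.082),(-.068,-.068,.082)],[(-.014,-.045,.119),(-.002,-.045,.119),(-.002,.045,.119),(-.014,.045,.119),(-.014,-.045,.119)])]
    save(d[n],n+'_c_fit.png',b,5,dr)
np.savez('fit.npz',m=m,c=c)
# bystanders
for l,z in (('cleaner',.08),('sample',.1),('gauge',.011)):
    q=d['top',l][0]; print(l,onz(d['top'],q['position'][::-1],z))
E
python3 fit0.py; python3 - <<'E'
import cv2,numpy as np
a=[cv2.imread('pics/'+n) for n in ('top_m_fit.png','scene_m_fit.png','top_c_fit.png','scene_c_fit.png')]
for i in (0,2):
    h=max(a[i].shape[0],a[i+1].shape[0]); 
    q=np.hstack([cv2.copyMakeBorder(x,0,h-x.shape[0],0,0,0) for x in a[i:i+2]])
    cv2.imwrite(f'pics/fit{i}.png',cv2.resize(q,(800,int(q.shape[0]*800/q.shape[1]))))
E
```

```text
mag [ 0.49146412 -0.18761896 -0.19990547] -11.453739462055529
[[-0.6 -1. ]
 [-0.6  0.4]
 [-3.  -0.3]
 [-1.4  0.9]
 [-0.4 -0.9]
 [-0.5 -1.2]
 [-1.1 -0.4]
 [ 0.4  2. ]
 [ 0.1 -2.3]
 [-1.3 -4.2]]
case [0.4945749  0.24339986 0.19438132] 11.137229215480005
[[-2.1 -0. ]
 [-1.1 -0.4]
 [-1.7  0.9]
 [-8.2 -3.3]
 [-0.4 -2. ]
 [ 0.3 -1.9]
 [-1.4 -2.1]
 [-0.8  0.4]]
cleaner [[ 0.45553807 -0.01488234  0.08      ]]
sample [[ 0.67939232 -0.00967968  0.1       ]]
gauge [[ 0.3681044  -0.01558917  0.011     ]]
```

View pics/fit0.png

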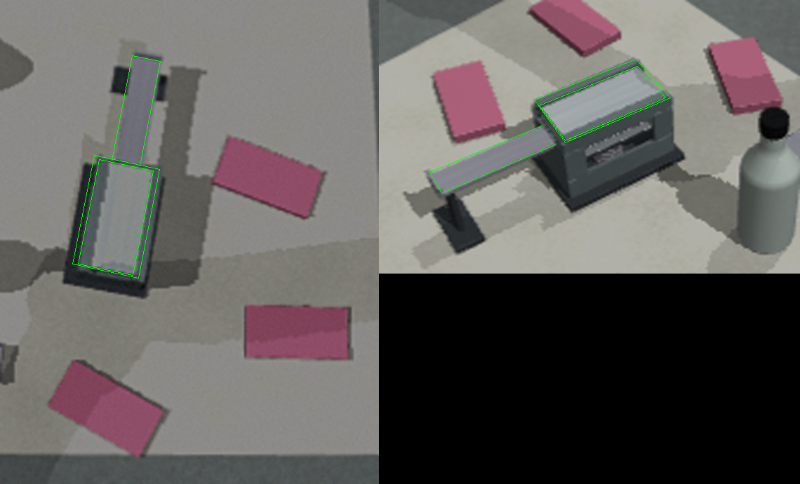

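View pics/fit2.png

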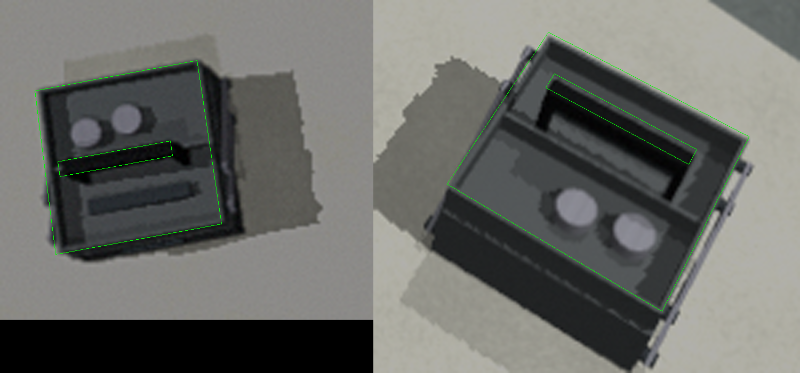

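```bash
cat > pl.py <<'E'
from h import *
import json
def M(v): 
    a,s=np.cos(v[2]),np.sin(v[2]); return np.array([[a,-s,0],[s,a,0],[0,0,1]])
def loc(v,P): return M(v)@np.asarray(P,float)+[v[0],v[1],0]
def down(yaw):  # tool x at world angle yaw(deg), z down
    y=np.radians(yaw); x=np.array([np.cos(y),np.sin(y),0]); z=np.array([0,0,-1.])
    return np.c_[x,np.cross(z,x),z]
def plan(wps,fing,T=None,vmax=20):
    """wps: list of (pos,yawdeg,nrows)"""
    T=pose() if T is None else T; T=T.copy(); rows=[]
    for pos,yaw,n in wps:
        G=down(yaw)
        for k in range(n,0,-1):
            dp=T[:3,:3].T@((np.asarray(pos)-T[:3,3])/k)
            rv=R.from_matrix(T[:3,:3].T@G).as_rotvec()/k
            r=np.round(np.r_[dp/.02,np.degrees(rv)/5],2)
            if np.abs(r).max()>1: print('OVER',r); r=np.clip(r,-1,1)
            T[:3,3]+=T[:3,:3]@(r[:3]*.02); T[:3,:3]=T[:3,:3]@R.from_rotvec(np.radians(r[3:]*5)).as_matrix()
            rows.append([float(x)+0. for x in r]+[fing])
    print(len(rows))
    for i in range(0,len(rows),8): print(json.dumps(rows[i:i+8]).replace('-0.0,','0,').replace('.0,',',').replace(' ',''))
    print('end',T[:3,3].round(4))
E
python3 - <<'E'
from pl import *
p=capture('wrist'); print(p['fovy'],p['cx'],p['cy'],p['dist'],np.round(p['tool_from_camera'],3))
m=np.load('fit.npz')['m']; print(np.degrees(m[2]))
plan([(loc(m,[-.06,0,.20]),-101.5,32)],0)
print(loc(m,[-.05,0,.2]))
E
```

```text
69.20114524756241 279.29330995208596 206.84750966547583 [-0.05055386  0.          0.          0.          0.        ] [[ 1.     0.     0.     0.001]
 [ 0.    -0.952 -0.307 -0.079]
 [ 0.     0.307 -0.952 -0.145]
 [ 0.     0.     0.     1.   ]]
-11.453739462055529
32
[[-0.59,-0.56,0.05,0,0,0.18,0],[-0.6,-0.56,0.05,0,0,0.18,0],[-0.61,-0.55,0.05,0,0,0.18,0],[-0.62,-0.54,0.05,0,0,0.18,0],[-0.63,-0.53,0.05,0,0,0.18,0],[-0.64,-0.52,0.05,0,0,0.18,0],[-0.64,-0.51,0.05,0,0,0.18,0],[-0.65,-0.5,0.05,0,0,0.18,0]]
[[-0.66,-0.49,0.05,0,0,0.18,0],[-0.67,-0.47,0.05,0,0,0.18,0],[-0.67,-0.46,0.05,0,0,0.18,0],[-0.68,-0.45,0.05,0,0,0.18,0],[-0.69,-0.44,0.05,0,0,0.18,0],[-0.69,-0.43,0.05,0,0,0.18,0],[-0.7,-0.42,0.05,0,0,0.18,0],[-0.71,-0.41,0.05,0,0,0.18,0]]
[[-0.71,-0.4,0.05,0,0,0.18,0],[-0.72,-0.39,0.05,0,0,0.18,0],[-0.73,-0.38,0.05,0,0,0.18,0],[-0.73,-0.36,0.05,0,0,0.18,0],[-0.74,-0.35,0.05,0,0,0.18,0],[-0.74,-0.34,0.05,0,0,0.18,0],[-0.75,-0.33,0.05,0,0,0.18,0],[-0.75,-0.32,0.05,0,0,0.18,0]]
[[-0.76,-0.31,0.05,0,0,0.18,0],[-0.77,-0.29,0.05,0,0,0.18,0],[-0.77,-0.28,0.04,0,0,0.18,0],[-0.77,-0.27,0.05,0,0,0.18,0],[-0.78,-0.26,0.04,0,0,0.17,0],[-0.78,-0.25,0.05,0,0,0.18,0],[-0.79,-0.24,0.04,0,0,0.17,0],[-0.78,-0.22,0.05,0,0,0.18,0]]
end [ 0.4326 -0.1758  0.1999]
[ 0.44245985 -0.17769012  0.2       ]
```

```bash
python3 - <<'E'
from pl import *
m=np.load('fit.npz')['m']
plan([(loc(m,[-.06,0,.20]),-101.5,24)],0)
E
```

```text
OVER [-1.01 -0.41  0.06 -0.   -0.    0.24]
OVER [-1.02 -0.39  0.07 -0.   -0.    0.24]
OVER [-1.04 -0.37  0.06 -0.   -0.    0.23]
OVER [-1.06 -0.35  0.07 -0.   -0.    0.24]
OVER [-1.09 -0.32  0.06 -0.   -0.    0.23]
OVER [-1.2  -0.3   0.07 -0.   -0.    0.24]
24
[[-0.79,-0.75,0.07,0,0,0.24,0],[-0.81,-0.74,0.07,0,0,0.24,0],[-0.82,-0.72,0.06,0,0,0.24,0],[-0.84,-0.7,0.07,0,0,0.24,0],[-0.85,-0.68,0.06,0,0,0.24,0],[-0.86,-0.67,0.07,0,0,0.24,0],[-0.88,-0.65,0.06,0,0,0.24,0],[-0.89,-0.63,0.07,0,0,0.24,0]]
[[-0.9,-0.61,0.06,0,0,0.24,0],[-0.92,-0.59,0.07,0,0,0.24,0],[-0.93,-0.57,0.06,0,0,0.24,0],[-0.94,-0.55,0.07,0,0,0.24,0],[-0.95,-0.53,0.06,0,0,0.24,0],[-0.96,-0.51,0.07,0,0,0.24,0],[-0.98,-0.49,0.06,0,0,0.24,0],[-0.98,-0.47,0.07,0,0,0.24,0]]
[[-1,-0.45,0.06,0,0,0.24,0],[-1,-0.43,0.07,0,0,0.24,0],[-1,-0.41,0.06,0,0,0.24,0],[-1,-0.39,0.07,0,0,0.24,0],[-1,-0.37,0.06,0,0,0.23,0],[-1,-0.35,0.07,0,0,0.24,0],[-1,-0.32,0.06,0,0,0.23,0],[-1,-0.3,0.07,0,0,0.24,0]]
end [ 0.4319 -0.1795  0.1999]
```

Candidates for the "blank_top" at top-view (row, col): pink (194,401), pink (305,321), pink (266,408), grey in the magazine (216,329). I choose the grey one in the magazine, and the close crops above confirm it sits under the lips.

>>> drive_tool:
  plan:
    - [[-0.79, -0.75, 0.07, 0, 0, 0.24, 0], [-0.81, -0.74, 0.07, 0, 0, 0.24, 0], [-0.82, -0.72, 0.06, 0, 0, 0.24, 0], [-0.84, -0.7, 0.07, 0, 0, 0.24, 0], [-0.85, -0.68, 0.06, 0, 0, 0.24, 0], [-0.86, -0.67, 0.07, 0, 0, 0.24, 0], [-0.88, -0.65, 0.06, 0, 0, 0.24, 0], [-0.89, -0.63, 0.07, 0, 0, 0.24, 0]]
  newtons: 60

```text
t: 1.95
eef_pos: [0.2775, -0.4879, 0.2208]
orientation: [0.752, -0.659, 0.0, 0.0]
contact_force: [-0.2, 0.8, -0.2]
gripper_width: 0.0
```

>>> drive_tool:
  plan:
    - [[-0.9, -0.61, 0.06, 0, 0, 0.24, 0], [-0.92, -0.59, 0.07, 0, 0, 0.24, 0], [-0.93, -0.57, 0.06, 0, 0, 0.24, 0], [-0.94, -0.55, 0.07, 0, 0, 0.24, 0], [-0.95, -0.53, 0.06, 0, 0, 0.24, 0], [-0.96, -0.51, 0.07, 0, 0, 0.24, 0], [-0.98, -0.49, 0.06, 0, 0, 0.24, 0], [-0.98, -0.47, 0.07, 0, 0, 0.24, 0]]

```text
t: 2.95
eef_pos: [0.355, -0.3317, 0.2105]
orientation: [-0.694, 0.72, -0.0, 0.0]
contact_force: [1.0, 0.1, -0.1]
gripper_width: -0.0
```

>>> drive_tool:
  plan:
    - [[-1, -0.45, 0.06, 0, 0, 0.24, 0], [-1, -0.43, 0.07, 0, 0, 0.24, 0], [-1, -0.41, 0.06, 0, 0, 0.24, 0], [-1, -0.39, 0.07, 0, 0, 0.24, 0], [-1, -0.37, 0.06, 0, 0, 0.23, 0], [-1, -0.35, 0.07, 0, 0, 0.24, 0], [-1, -0.32, 0.06, 0, 0, 0.23, 0], [-1, -0.3, 0.07, 0, 0, 0.24, 0]]

```text
t: 3.95
eef_pos: [0.4323, -0.179, 0.2001]
orientation: [-0.632, 0.775, -0.0, 0.0]
contact_force: [1.2, -0.9, -0.4]
gripper_width: 0.0
```

```bash
python3 - <<'E'
from pl import *
import pickle
m=np.load('fit.npz')['m']
s=ctrl.sense(); T=pose(s); print(s['t'],T[:3,3],np.degrees(np.arctan2(T[1,0],T[0,0])),s['gripper_width'],s['contact_force'])
p=capture('wrist'); p=dict(p); p['T']=T; pickle.dump(p,open('w1.pkl','wb'))
W=wfc(p,T)
dr=[]
for P in ([(-.037,-.034,.088),(.077,-.034,.088),(.077,.034,.088),(-.037,.034,.088),(-.037,-.034,.088)],[(.0805,-.015,.07),(.1965,-.015,.07),(.1965,.015,.07),(.0805,.015,.07)],[(-.035,-.028,.084),(.075,-.028,.084),(.075,.028,.084),(-.035,.028,.084),(-.035,-.028,.084)]):
    dr.append((proj(p,[loc(m,q) for q in P],W),(0,255,0)))
save(p,'w1.png',None,1); save(p,'w1f.png',None,1.4,dr)
E
```

```text
3.95 [ 0.43227754 -0.17898398  0.20014951] -101.56595722905644 2.3119753772430575e-05 [ 1.19252275 -0.92203992 -0.38118547]
```

View pics/w1f.png

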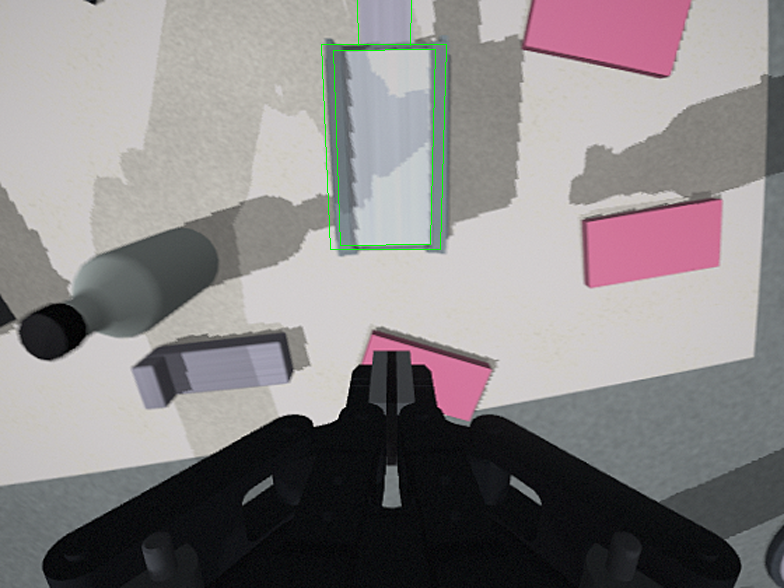

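```bash
python3 - <<'E'
from pl import *
import pickle
p=pickle.load(open('w1.pkl','rb'))
save(p,'w1a.png',(215,0,345,190),4)
im=cv2.imread('pics/w1a.png'); print(im.shape); cv2.imwrite('pics/w1a.png',im[:400]); cv2.imwrite('pics/w1b.png',im[400:])
E
```

```text
(760, 520, 3)
```

View pics/w1a.png

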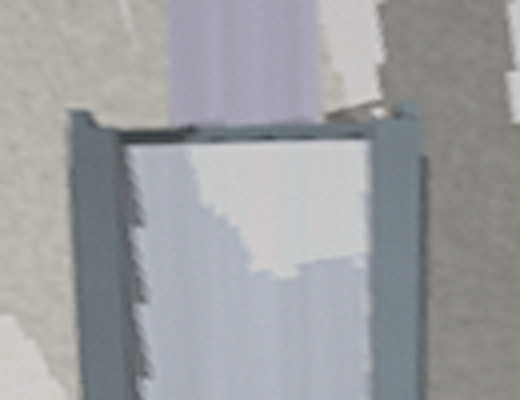

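View pics/w1b.png

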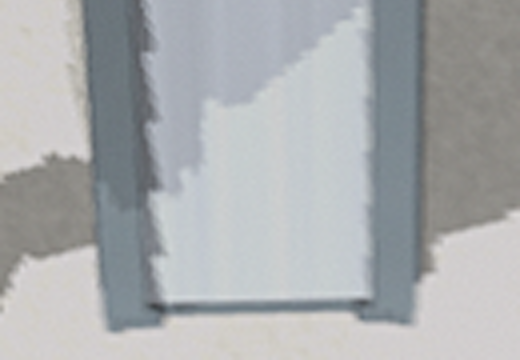

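```bash
cat > fit1.py <<'E'
from pl import *
import pickle
from scipy.optimize import least_squares
p=pickle.load(open('w1.pkl','rb')); W=wfc(p,p['T']); m0=np.load('fit.npz')['m']
def px(u,v): return np.array([u/4+215-.375,v/4-.375])
# (uv, z, axis, val)
o=[((125,160),.088,1,.024),((148,690),.088,1,.024),((371,160),.088,1,-.024),((373,690),.088,1,-.024),
((72,160),.088,1,.034),((103,700),.088,1,.034),((420,160),.088,1,-.034),((416,700),.088,1,-.034),
((180,701),.084,0,-.035),((350,699),.084,0,-.035),((180,146),.084,0,.075),((350,141),.084,0,.075),
((169,60),.07,1,.015),((320,60),.07,1,-.015)]
P=[onz(p,px(*q[0]),q[1],W)[0] for q in o]
def res(v): return np.array([(M(v).T@(X-[v[0],v[1],0]))[q[2]]-q[3] for X,q in zip(P,o)])*1e3
r=least_squares(res,m0,loss='soft_l1',f_scale=1.); print(r.x,np.degrees(r.x[2]),m0); print(np.round(res(r.x),1))
np.savez('fit1.npz',m=r.x,c=np.load('fit.npz')['c'])
E
python3 fit1.py
```

```text
[ 0.49061507 -0.19080414 -0.17817313] -10.208568275075809 [ 0.49146412 -0.18761896 -0.19990547]
[-0.7 -0.   0.3 -0.2 -0.5 -0.3  0.9  0.5  0.3 -0.1 -0.1 -0.   0.2 -0.1]
```

```bash
python3 - <<'E'
from pl import *
m=np.load('fit1.npz')['m']; y=np.degrees(m[2])-90
plan([(loc(m,[-.056,0,.0765]),y,8),(loc(m,[.062,0,.0765]),y,16)],0)
E
```

```text
24
[[0.03,-0.02,0.77,0,0,-0.03,0],[0.03,-0.02,0.77,0,0,-0.03,0],[0.03,-0.02,0.77,0,0,-0.03,0],[0.03,-0.01,0.77,0,0,-0.03,0],[0.03,-0.02,0.77,0,0,-0.03,0],[0.03,-0.01,0.78,0,0.01,-0.03,0],[0.02,-0.02,0.77,-0.01,0,-0.02,0],[0.03,-0.01,0.78,0,0.01,-0.03,0]]
[[0,-0.37,0,0,0,0,0],[0,-0.37,0,0,0,0,0],[0,-0.37,0,0,0,0,0],[0,-0.37,0,0,0,0,0],[0,-0.37,0,0,0,0,0],[0,-0.37,0,0,0,0,0],[0,-0.37,0,0,0,0,0],[0,-0.37,0,0,0,0,0]]
[[0,-0.37,0,0,0,0,0],[0,-0.37,0,0,0,0,0],[0,-0.37,0,0,0,0,0],[0,-0.37,0,0,0,0,0],[0,-0.37,0,0,0,0,0],[0,-0.36,0,0,0,0,0],[0,-0.37,0,0,0,0,0],[0,-0.36,0,0,0,0,0]]
end [ 0.5515 -0.2018  0.0765]
```

>>> drive_tool:
  plan:
    - [[0.03, -0.02, 0.77, 0, 0, -0.03, 0], [0.03, -0.02, 0.77, 0, 0, -0.03, 0], [0.03, -0.02, 0.77, 0, 0, -0.03, 0], [0.03, -0.01, 0.77, 0, 0, -0.03, 0], [0.03, -0.02, 0.77, 0, 0, -0.03, 0], [0.03, -0.01, 0.77, 0, 0, -0.03, 0], [0.02, -0.02, 0.77, 0, 0, -0.02, 0], [0.03, -0.01, 0.77, 0, 0, -0.03, 0]]

```text
t: 5.0
eef_pos: [0.4337, -0.1846, 0.0757]
orientation: [-0.64, 0.768, -0.0, 0.0]
contact_force: [-0.8, -0.7, 0.7]
gripper_width: 0.0002
```

>>> drive_tool:
  plan:
    - [[0, -0.37, 0, 0, 0, 0, 0], [0, -0.37, 0, 0, 0, 0, 0], [0, -0.37, 0, 0, 0, 0, 0], [0, -0.37, 0, 0, 0, 0, 0], [0, -0.37, 0, 0, 0, 0, 0], [0, -0.37, 0, 0, 0, 0, 0], [0, -0.37, 0, 0, 0, 0, 0], [0, -0.37, 0, 0, 0, 0, 0]]

```text
t: 6.0
eef_pos: [0.4899, -0.1949, 0.0763]
orientation: [-0.64, 0.768, 0.002, -0.002]
contact_force: [-5.6, 1.0, -0.9]
gripper_width: 0.0003
```

```bash
python3 - <<'E'
from pl import *
m=np.load('fit1.npz')['m']
s=ctrl.sense(); T=pose(s); print(s['t'],T[:3,3],M(m).T@(T[:3,3]-[m[0],m[1],0]),s['contact_force'])
p=capture('wrist'); save(p,'w2.png',None,1.4)
E
```

```text
6.0 [ 0.48989838 -0.19493338  0.07632835] [ 2.64860442e-05 -4.19089371e-03  7.63283548e-02] [-5.57972723  0.97822302 -0.91177687]
```

View pics/w2.png

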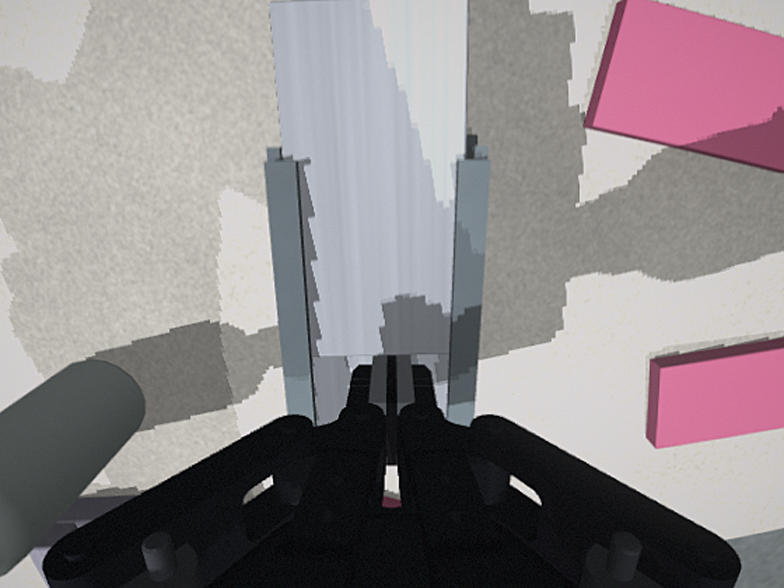

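```bash
python3 - <<'E'
from pl import *
m=np.load('fit1.npz')['m']
s=ctrl.sense(); T=pose(s); print(s['t'],M(m).T@(T[:3,3]-[m[0],m[1],0]),s['contact_force'])
p=capture('wrist'); W=wfc(p,T)
l=lambda X:M(m).T@(X-[m[0],m[1],0])*1e3
for u,v,z in ((340,355,.084),(440,354,.084),(300,100,.084),(469,100,.084),(275,100,.084),(268,161,.088),(488,159,.088)): print(u,v,l(onz(p,np.array([u,v])/1.4,z,W)[0]).round(1))
E
```

```text
6.05 [ 0.00110289 -0.0041472   0.07638028] [-4.32873545  0.21121455 -1.99271804]
340 355 [11.6 13.7 84. ]
440 354 [ 11.9 -22.   84. ]
300 100 [95.8 22.4 84. ]
469 100 [ 95.6 -28.   84. ]
275 100 [95.9 29.9 84. ]
268 161 [78.3 32.4 88. ]
488 159 [ 78.6 -33.9  88. ]
```

>>> drive_tool:
  plan:
    - [[-0.02, -0.4, 0, 0, 0, 0, 0], [-0.02, -0.4, 0, 0, 0, 0, 0], [-0.02, -0.4, 0, 0, 0, 0, 0], [-0.02, -0.4, 0, 0, 0, 0, 0], [-0.02, -0.4, 0, 0, 0, 0, 0], [-0.02, -0.4, 0, 0, 0, 0, 0], [-0.02, -0.4, 0, 0, 0, 0, 0], [-0.02, -0.4, 0, 0, 0, 0, 0]]

```text
t: 7.1
eef_pos: [0.5532, -0.2045, 0.0764]
orientation: [-0.64, 0.768, 0.001, -0.002]
contact_force: [-6.5, -0.8, 1.2]
gripper_width: 0.0
```

```bash
python3 - <<'E'
from pl import *
m=np.load('fit1.npz')['m']
s=ctrl.sense(); T=pose(s); print(s['t'],M(m).T@(T[:3,3]-[m[0],m[1],0]),s['contact_force'])
p=capture('wrist'); save(p,'w3.png',None,1.4); p=capture('scene'); save(p,'s3.png',(130,130,330,270),4)
s=ctrl.sense(); T=pose(s); print(s['t'],M(m).T@(T[:3,3]-[m[0],m[1],0]),s['contact_force'])
E
```

```text
7.1 [ 0.06398187 -0.00240152  0.07642524] [-6.50252096 -0.81099931  1.16359578]
7.2 [ 0.06605857 -0.00234164  0.07685508] [-3.60137675 -2.82969635 -0.70597621]
```

View pics/w3.png

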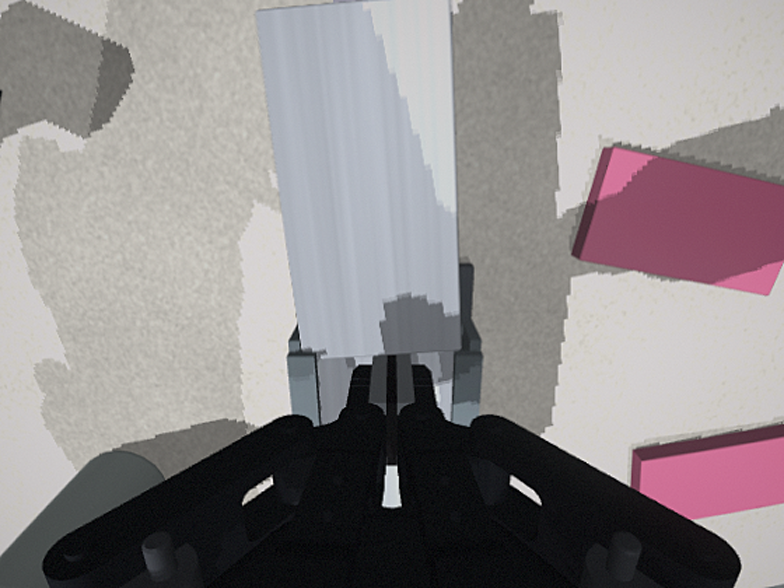

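View pics/s3.png

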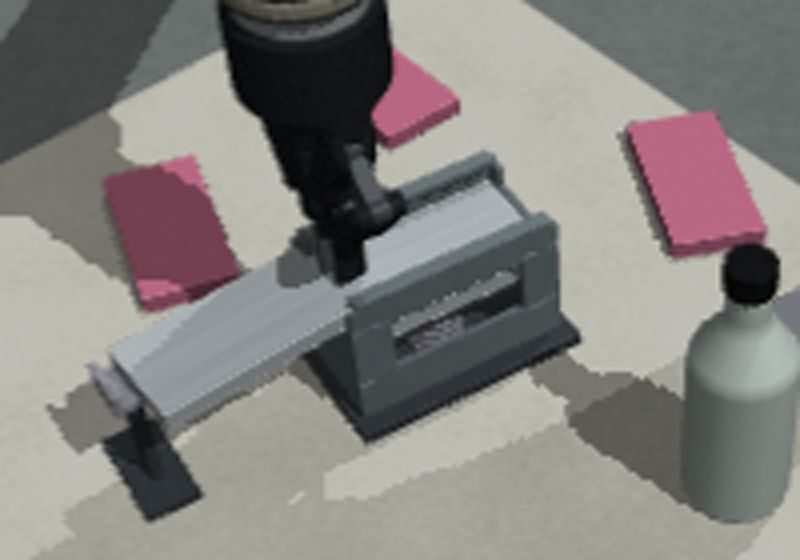

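>>> drive_tool:
  plan:
    - [[-0.1, -0.08, 0, 0, 0, 0, 0], [-0.1, -0.08, 0, 0, 0, 0, 0], [0, -0.1, 0, 0, 0, 0, 0], [0, -0.1, 0, 0, 0, 0, 0], [0, 0, 0, 0, 0, 0, 0], [0, 0, 0, 0, 0, 0, 0], [0, 0, 0, 0, 0, 0, 0], [0, 0.08, 0, 0, 0, 0, 0]]

```text
t: 8.2
eef_pos: [0.561, -0.203, 0.0774]
orientation: [-0.64, 0.769, -0.001, -0.001]
contact_force: [-3.2, -4.8, 3.2]
gripper_width: 0.0001
```

```bash
python3 - <<'E'
from pl import *
m=np.load('fit1.npz')['m']
s=ctrl.sense(); T=pose(s); print(s['t'],M(m).T@(T[:3,3]-[m[0],m[1],0]),s['contact_force'])
p=capture('wrist'); W=wfc(p,T); save(p,'w4.png',None,1.4)
import pickle; q=dict(p);q['T']=T; pickle.dump(q,open('w4.pkl','wb'))
E
```

```text
8.2 [0.07140395 0.00046259 0.07741417] [-3.22760163 -4.81816821  3.23976508]
```

View pics/w4.png

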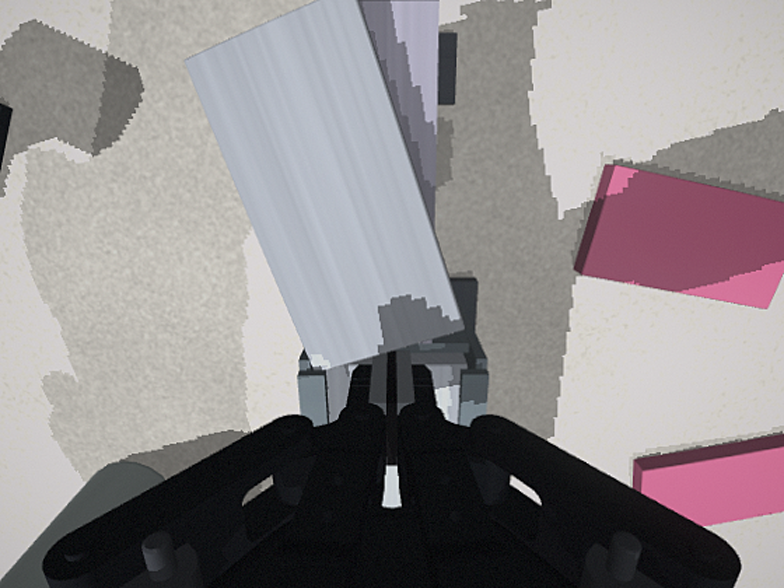

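```bash
python3 - <<'E'
from pl import *
import pickle
m=np.load('fit1.npz')['m']
p=pickle.load(open('w4.pkl','rb')); W=wfc(p,p['T'])
l=lambda X:M(m).T@(X-[m[0],m[1],0])*1e3
for u,v in ((186,60),(315,368),(463,327)): print(u,v,l(onz(p,np.array([u,v])/1.4,.083,W)[0]).round(1))
save(p,'w4c.png',(200,200,360,310),5)
q=capture('scene'); save(q,'s4.png',(130,150,290,270),5)
s=ctrl.sense(); T=pose(s); print(s['t'],M(m).T@(T[:3,3]-[m[0],m[1],0]),s['contact_force'])
E
```

```text
186 60 [178.3  61.1  83. ]
315 368 [75.7 28.  83. ]
463 327 [ 91.6 -25.5  83. ]
8.3 [0.07143509 0.0004467  0.07754324] [-4.98621693 -4.00979606  2.07684009]
```

View pics/w4c.png

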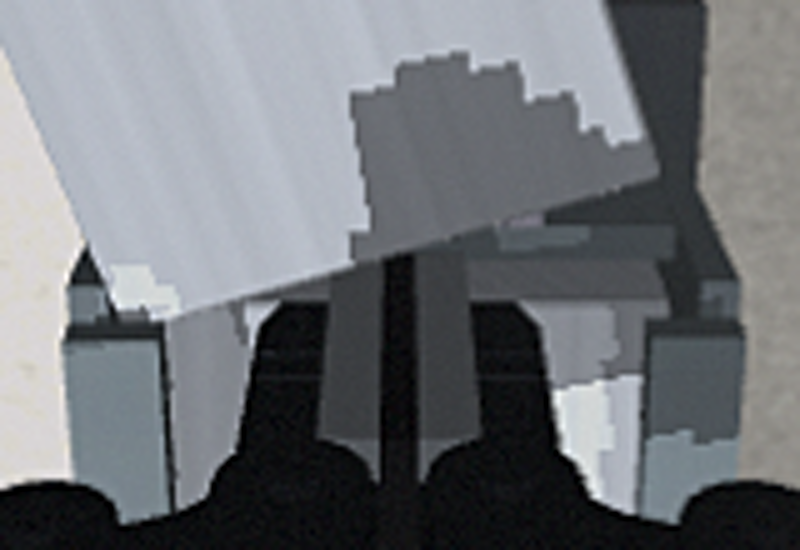

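View pics/s4.png

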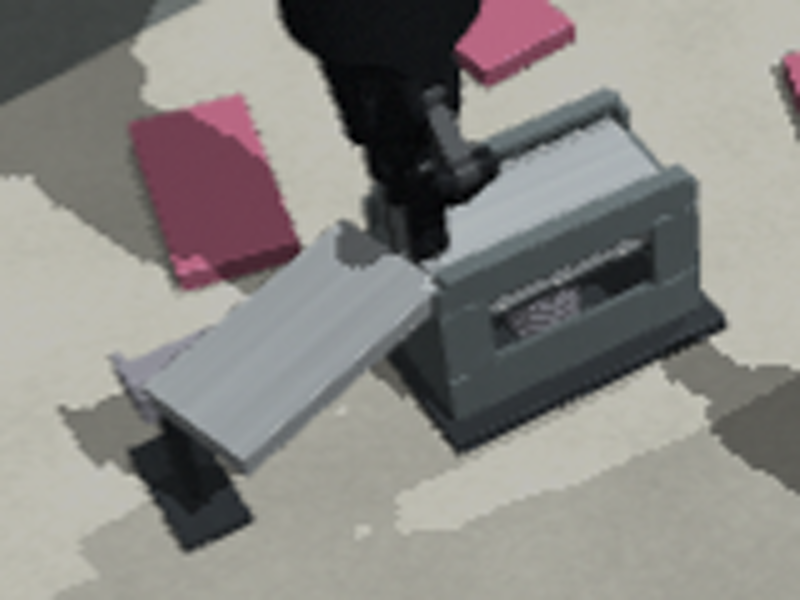

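```bash
python3 - <<'E'
from pl import *
import pickle
m=np.load('fit1.npz')['m']
p=pickle.load(open('w4.pkl','rb')); W=wfc(p,p['T'])
l=lambda X:M(m).T@(X-[m[0],m[1],0])*1e3
for u,v,z in ((600,300,.072),(600,300,.078),(600,262,.072),(600,262,.078),(600,262,.070),(600,230,.07),(100,340,.088),(690,335,.088),(165,320,.083),(165,320,.086),(655,175,.083)): print(u,v,z,l(onz(p,np.array([u,v])/5-.4+[200,200],z,W)[0]).round(1))
E
```

```text
600 300 0.072 [ 71.4 -22.1  72. ]
600 300 0.078 [ 74.6 -21.2  78. ]
600 262 0.072 [ 76.1 -21.9  72. ]
600 262 0.078 [ 79. -21.  78.]
600 262 0.07 [ 75.1 -22.2  70. ]
600 230 0.07 [ 79.  -22.1  70. ]
100 340 0.088 [75.7 29.9 88. ]
690 335 0.088 [ 75.9 -28.9  88. ]
165 320 0.083 [75.2 24.1 83. ]
165 320 0.086 [76.8 23.6 86. ]
655 175 0.083 [ 91.  -25.4  83. ]
```

>>> drive_tool:
  plan:
    - [[0, 0.1, 0, 0, 0, 0, 0], [0, 0.05, -0.1, 0, 0, 0, 0], [0, 0, -0.3, 0, 0, 0, 0], [0, 0, -0.7, 0, 0, 0, 0], [0, 0, -1, 0, 0, 0, 0], [0, 0, -1, 0, 0, 0, 0], [0, 0, -1, 0, 0, 0, 0], [0, 0, -1, 0, 0, 0, 0]]

```text
t: 9.3
eef_pos: [0.559, -0.1988, 0.1801]
orientation: [-0.641, 0.768, 0.0, 0.001]
contact_force: [1.0, -0.2, -0.3]
gripper_width: 0.0
```

```bash
python3 - <<'E'
from pl import *
import pickle
m=np.load('fit1.npz')['m']
s=ctrl.sense(); T=pose(s); print(s['t'],T[:3,3],M(m).T@(T[:3,3]-[m[0],m[1],0]),s['contact_force'])
p=capture('wrist'); save(p,'w5.png',None,1.4)
q=dict(p);q['T']=T; pickle.dump(q,open('w5.pkl','wb'))
q=capture('scene'); save(q,'s5.png',(130,150,290,270),5)
T=pose(); print(T[:3,3])
E
```

```text
9.3 [ 0.55896864 -0.19884716  0.18011569] [0.06869695 0.00419874 0.18011569] [ 0.96026628 -0.20916882 -0.2756556 ]
[ 0.56048756 -0.19939347  0.18164553]
```

View pics/w5.png

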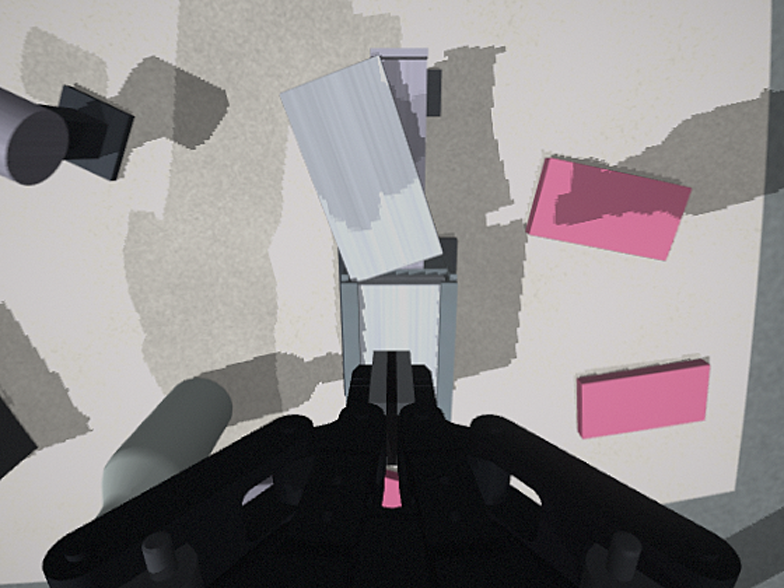

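View pics/s5.png

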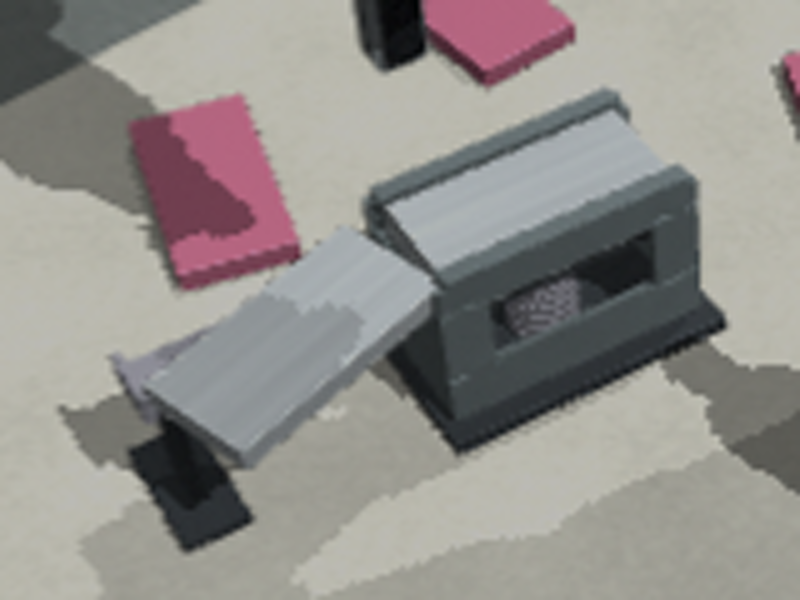

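```bash
python3 - <<'E'
from pl import *
import pickle
p=pickle.load(open('w5.pkl','rb')); save(p,'w5c.png',(190,25,345,210),4)
E
```

```text
(no output)
```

View pics/w5c.png

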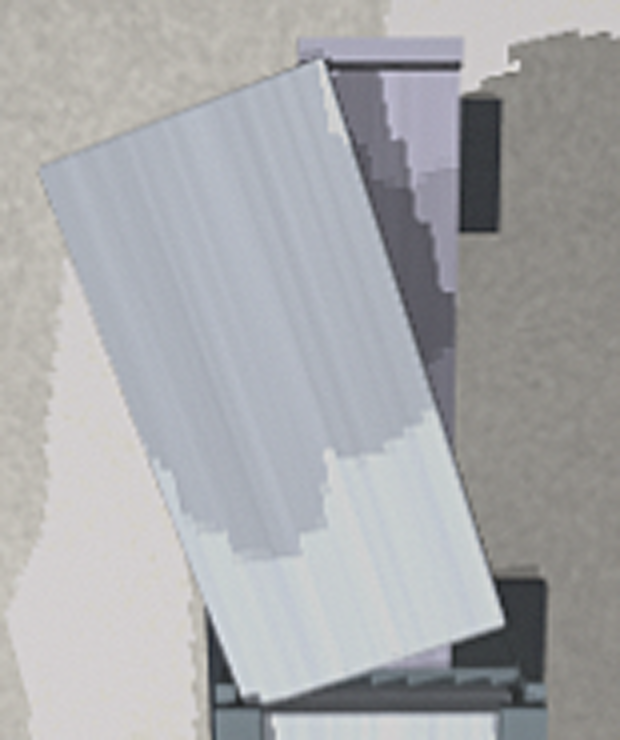

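```bash
cat > fit5.py <<'E'
from pl import *
import pickle
from scipy.optimize import least_squares
m=np.load('fit1.npz')['m']
p=pickle.load(open('w5.pkl','rb')); W=wfc(p,p['T'])
l=lambda X:M(m).T@(X-[m[0],m[1],0])
uv=np.array([(40,168),(325,58),(503,627),(248,700)])/4-.375+[190,25]
C=np.array([(.055,.028),(.055,-.028),(-.055,-.028),(-.055,.028)])
for z in (.082,.084):
    X=np.array([l(q) for q in onz(p,uv,z,W)]); 
    f=lambda v:((C@M([0,0,v[2]])[:2,:2].T+v[:2]-X[:,:2])*1e3).ravel()
    r=least_squares(f,[.135,.018,.3]); print(z,(X*1e3).round(1).tolist(),r.x,np.degrees(r.x[2]),r.fun.round(1))
    if z==.082: b=loc(m,[r.x[0],r.x[1],0]); print('world',b,np.degrees(r.x[2]+m[2])); np.savez('blank.npz',b=b,yaw=r.x[2]+m[2])
for u,v,z in ((340,705,.088),(100,250,.0)): pass
print('lip front', [l(onz(p,np.array(q)/4-.375+[190,25],.088,W)[0]).round(4) for q in ((230,708),(520,708))])
print('stop', [l(onz(p,np.array(q)/4-.375+[190,25],.078,W)[0]).round(4) for q in ((465,68),(465,38))])
t=capture('top'); save(t,'t5.png',(270,100,380,260),5)
W=wfc(t); 
B=[M([0,0,r.x[2]+m[2]])@[c[0],c[1],0]+[b[0],b[1],.082] for c in C]; B.append(B[0])
save(t,'t5.png',(290,110,390,230),5,[(proj(t,B),(0,255,0))])
E
python3 fit5.py
```

```text
0.082 [[178.8, 62.7, 82.0], [197.0, 9.8, 82.0], [91.5, -25.6, 82.0], [76.0, 27.0, 82.0]] [0.13579841 0.01847712 0.32487498] 18.613965228373086 [ 0.2 -0.2 -0.1 -0.3  1.2 -0.  -1.2  0.5]
world [ 0.6275384  -0.19668734  0.        ] 8.405396953297275
0.084 [[178.5, 62.2, 84.0], [196.6, 9.7, 84.0], [91.9, -25.4, 84.0], [76.6, 26.8, 84.0]] [0.13589744 0.01835524 0.32487498] 18.613965229170926 [ 0.5  0.2  0.4 -0.4  0.8 -0.4 -1.7  0.5]
lip front [array([0.0761, 0.0301, 0.088 ]), array([ 0.076 , -0.0289,  0.088 ])]
stop [array([ 0.1961, -0.0159,  0.078 ]), array([ 0.2011, -0.0158,  0.078 ])]
```

View pics/t5.png

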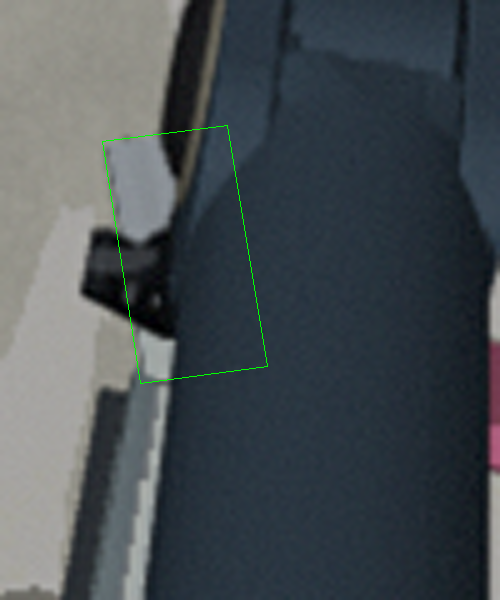

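```bash
python3 - <<'E'
from pl import *
s=ctrl.sense(); print(s['eef_pos'])
plan([((.628,-.197,.16),-81.6,8),((.628,-.197,.0695),-81.6,8)],85)
E
```

```text
[ 0.55952496 -0.19941195  0.1801127 ]
16
[[-0.09,-0.42,0.13,0,0,-0.47,85],[-0.07,-0.42,0.13,0,0,-0.47,85],[-0.06,-0.42,0.13,-0.01,0,-0.47,85],[-0.04,-0.43,0.12,0,0,-0.47,85],[-0.02,-0.43,0.13,-0.01,0,-0.47,85],[-0.01,-0.43,0.12,0,0,-0.46,85],[0.01,-0.43,0.13,-0.01,0,-0.47,85],[0.03,-0.42,0.12,0,0,-0.46,85]]
[[0,0,0.57,0,0,0,85],[0,0,0.57,0,0,0,85],[0,0,0.56,0,0,0,85],[0,0,0.57,0,0,0,85],[0,0,0.56,0,0,0,85],[0,0,0.57,0,0,0,85],[0,0,0.56,0,0,0,85],[0,0,0.57,0,0,0,85]]
end [ 0.628  -0.1969  0.0694]
```

>>> drive_tool:
  plan:
    - [[-0.09, -0.42, 0.13, 0, 0, -0.47, 85], [-0.07, -0.42, 0.13, 0, 0, -0.47, 85], [-0.06, -0.42, 0.13, 0, 0, -0.47, 85], [-0.04, -0.43, 0.12, 0, 0, -0.47, 85], [-0.02, -0.43, 0.13, 0, 0, -0.47, 85], [-0.01, -0.43, 0.12, 0, 0, -0.46, 85], [0.01, -0.43, 0.13, 0, 0, -0.47, 85], [0.03, -0.42, 0.12, 0, 0, -0.46, 85]]

```text
t: 10.45
eef_pos: [0.6276, -0.1976, 0.1584]
orientation: [0.757, -0.653, 0.0, -0.0]
contact_force: [0.1, -0.7, -1.6]
gripper_width: 0.0726
```

```bash
python3 - <<'E'
from pl import *
s=ctrl.sense(); T=pose(s)
p=capture('wrist'); save(p,'w6.png',None,1.4)
import time
s2=ctrl.sense(); print(s['t'],s['eef_pos'],s2['eef_pos'],s['gripper_width'])
b=np.load('blank.npz'); W=wfc(p,T)
C=np.array([(.055,.028),(.055,-.028),(-.055,-.028),(-.055,.028),(.055,.028)])
B=[M([0,0,float(b['yaw'])])@[c[0],c[1],0]+[.628,-.197,.082] for c in C]
save(p,'w6.png',None,1.4,[(proj(p,B,W),(0,255,0))])
plan([((.628,-.197,.0695),-81.6,8)],85)
E
```

```text
10.45 [ 0.62759306 -0.19763828  0.15836374] [ 0.62849586 -0.1973889   0.15803209] 0.07264941394074975
8
[[0,0,0.55,0,0,0,85],[0,0,0.55,0,0,0,85],[0,0,0.55,0,0,0,85],[0,0.01,0.56,0,0,0.01,85],[-0.01,0,0.55,0,0,0,85],[0,0.01,0.56,0,0,0.01,85],[-0.01,0,0.55,-0.01,0,0,85],[0,0.01,0.56,0,0,0.01,85]]
end [ 0.6279 -0.197   0.0694]
```

View pics/w6.png

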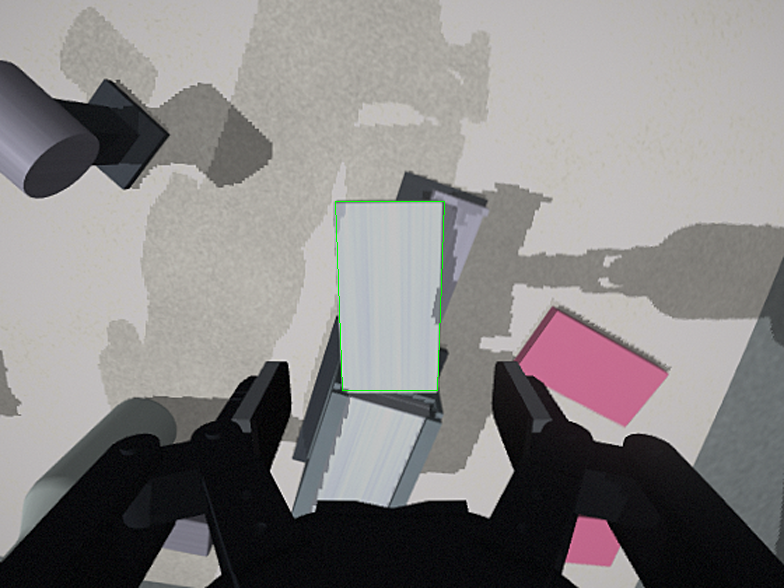

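>>> drive_tool:
  plan:
    - [[0, 0, 0.55, 0, 0, 0, 85], [0, 0, 0.55, 0, 0, 0, 85], [0, 0, 0.55, 0, 0, 0, 85], [0, 0, 0.56, 0, 0, 0, 85], [0, 0, 0.55, 0, 0, 0, 85], [0, 0, 0.56, 0, 0, 0, 85], [0, 0, 0.55, 0, 0, 0, 85], [0, 0, 0.56, 0, 0, 0, 85]]

```text
t: 11.5
eef_pos: [0.6271, -0.1977, 0.0693]
orientation: [0.757, -0.654, 0.0, -0.0]
contact_force: [-0.8, 0.2, 0.0]
gripper_width: 0.0723
```

```bash
python3 - <<'E'
from pl import *
p=capture('scene'); save(p,'s7.png',(120,130,300,270),4)
s=ctrl.sense(); print(s['t'],s['eef_pos'],s['contact_force'],s['gripper_width'])
E
```

```text
11.55 [ 0.62596796 -0.19748474  0.06757263] [-0.77066731  1.04887952 -0.69372635] 0.07245100245400145
```

View pics/s7.png

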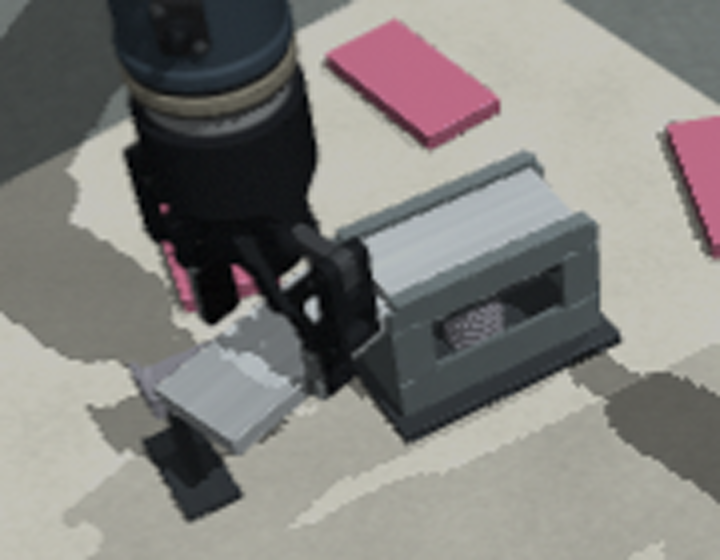

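>>> drive_tool:
  plan:
    - [[0, 0, -0.05, 0, 0, 0, 75], [0, 0, 0, 0, 0, 0, 70], [0, 0, 0, 0, 0, 0, 65], [0, 0, 0, 0, 0, 0, 60], [0, 0, 0, 0, 0, 0, 50], [0, 0, 0, 0, 0, 0, 40], [0, 0, 0, 0, 0, 0, 40], [0, 0, 0, 0, 0, 0, 40]]
  newtons: 60

```text
t: 12.55
eef_pos: [0.627, -0.197, 0.072]
orientation: [0.757, -0.654, -0.0, -0.0]
contact_force: [-4.1, 2.3, 5.1]
gripper_width: 0.0538
```

```bash
python3 - <<'E'
from pl import *
p=capture('wrist'); save(p,'w8.png',None,1.4)
s=ctrl.sense(); print(s['t'],s['eef_pos'],s['contact_force'],s['gripper_width'])
m=np.load('fit1.npz')['m']
T=pose(s); d=M(m)@[.001,-.013,0]
plan([(T[:3,3]+[*d[:2],0.0005],-81.6-12,6),(T[:3,3]+[*d[:2],0.04],-81.6-12,2)],40)
E
```

```text
12.6 [ 0.62700128 -0.19701523  0.0720304 ] [-2.79699342  1.59921895  5.63656026] 0.05388344005192944
8
[[0.11,0.03,0,0,0,0.4,40],[0.11,0.02,-0.01,0,0,0.4,40],[0.1,0.02,0,0,0,0.4,40],[0.11,0.02,-0.01,0,0,0.4,40],[0.11,0.01,0,0,0,0.4,40],[0.1,0,-0.01,0,0,0.39,40],[0,0,-0.99,0,0,0,40],[0,0,-0.98,0,0,0,40]]
end [ 0.6258 -0.21    0.112 ]
```

View pics/w8.png

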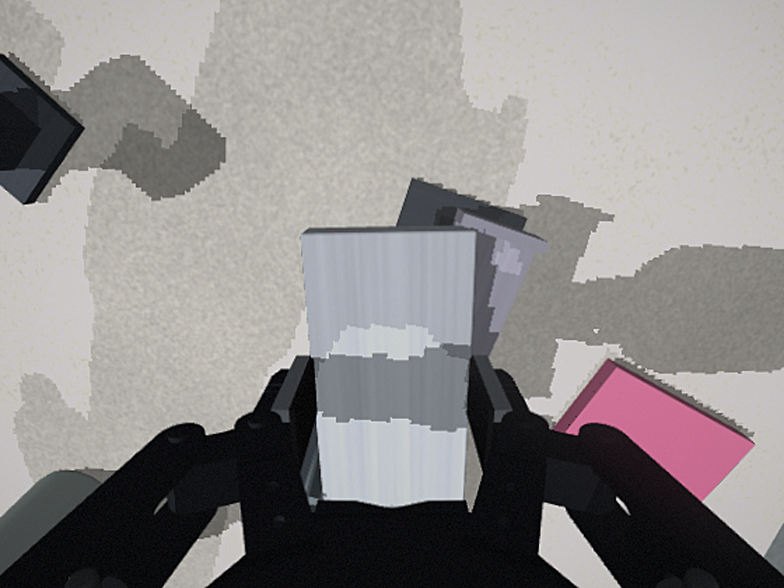

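>>> drive_tool:
  plan:
    - [[0.11, 0.03, -0.05, 0, 0, 0.4, 40], [0.11, 0.02, -0.02, 0, 0, 0.4, 40], [0.1, 0.02, 0, 0, 0, 0.4, 40], [0.11, 0.02, -0.01, 0, 0, 0.4, 40], [0.11, 0.01, 0, 0, 0, 0.4, 40], [0.1, 0, -0.01, 0, 0, 0.4, 40], [0, 0, -0.2, 0, 0, 0, 40], [0, 0, -0.4, 0, 0, 0, 40]]

```text
t: 13.6
eef_pos: [0.6255, -0.2106, 0.0848]
orientation: [-0.684, 0.729, 0.0, -0.0]
contact_force: [0.3, -0.1, -1.5]
gripper_width: 0.0539
```

```bash
python3 - <<'E'
from pl import *
s=ctrl.sense(); print(s['t'],s['eef_pos'],s['contact_force'],s['gripper_width'])
p=capture('wrist'); save(p,'w9.png',None,1)
p=capture('scene'); save(p,'s9.png',(120,130,300,270),4)
a=cv2.imread('pics/w9.png'); b=cv2.imread('pics/s9.png'); b=cv2.resize(b,(540,420)); o=np.hstack([a,b]); cv2.imwrite('pics/ws9.png',cv2.resize(o,(800,306)))
E
```

```text
13.6 [ 0.62549634 -0.21058372  0.08477086] [ 0.29375898 -0.12095282 -1.4584439 ] 0.05390657727577233
```

View pics/ws9.png

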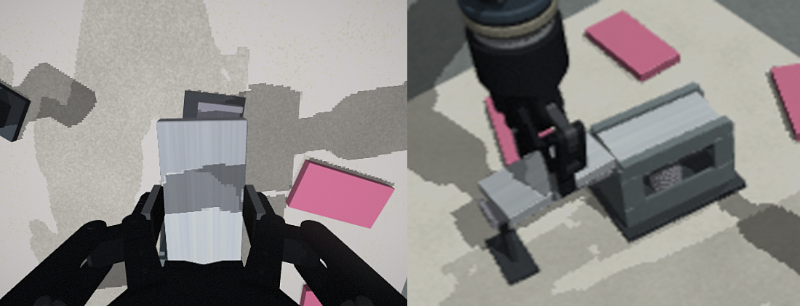

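```bash
python3 - <<'E'
from pl import *
m=np.load('fit1.npz')['m']; y=np.degrees(m[2])-90
s=ctrl.sense(); T=pose(s); print((M(m).T@(T[:3,3]-[m[0],m[1],0])).round(4))
plan([(loc(m,[.139,0,.0785]),y,4),(loc(m,[.139,0,.0715]),y,4)],40)
E
```

```text
[0.1375 0.0045 0.0862]
8
[[0.06,-0.01,0.1,-0.01,0,0.33,40],[0.06,-0.01,0.09,-0.01,0,0.33,40],[0.05,-0.02,0.1,0,0,0.32,40],[0.06,-0.02,0.09,-0.01,0,0.33,40],[0,0,0.09,0,0,0,40],[0,0,0.09,0,0,0,40],[0,0,0.09,0,0,0,40],[0,0,0.08,0,0,0,40]]
end [ 0.6275 -0.2155  0.0716]
```

>>> drive_tool:
  plan:
    - [[0.06, -0.01, 0.1, 0, 0, 0.33, 40], [0.06, -0.01, 0.09, 0, 0, 0.33, 40], [0.05, -0.02, 0.1, 0, 0, 0.32, 40], [0.06, -0.02, 0.09, 0, 0, 0.33, 40], [0, 0, 0.09, 0, 0, 0, 40], [0, 0, 0.09, 0, 0, 0, 40], [0, 0, 0.09, 0, 0, 0, 40], [0, 0, 0.08, 0, 0, 0, 40]]

```text
t: 14.7
eef_pos: [0.6265, -0.2152, 0.072]
orientation: [-0.641, 0.767, 0.0, -0.0]
contact_force: [-6.7, 2.6, 15.3]
gripper_width: 0.0536
```

```bash
python3 - <<'E'
from pl import *
m=np.load('fit1.npz')['m']; y=np.degrees(m[2])-90
s=ctrl.sense(); T=pose(s); print(s['t'],(M(m).T@(T[:3,3]-[m[0],m[1],0])).round(4),s['contact_force'])
p=capture('wrist'); save(p,'w10.png',None,1)
p=capture('scene'); save(p,'s10.png',(120,130,300,270),4)
a=cv2.imread('pics/w10.png'); b=cv2.imread('pics/s10.png'); b=cv2.resize(b,(540,420)); o=np.hstack([a,b]); cv2.imwrite('pics/ws10.png',cv2.resize(o,(800,306)))
s=ctrl.sense(); T=pose(s); print(s['t'],(M(m).T@(T[:3,3]-[m[0],m[1],0])).round(4),s['contact_force'])
E
```

```text
14.7 [0.1381 0.     0.072 ] [-6.7004266   2.62168232 15.32503663]
14.8 [0.138  0.     0.0721] [-4.73017009  1.37888772  8.39619231]
```

View pics/ws10.png

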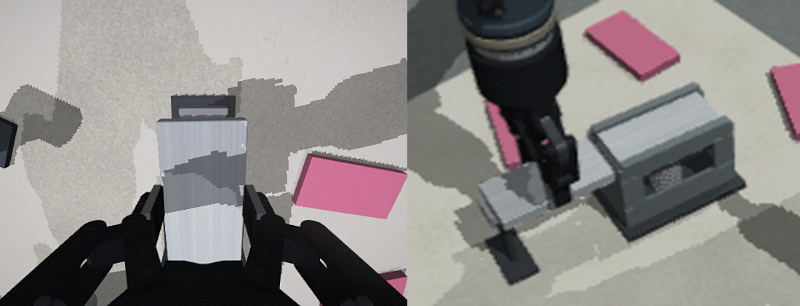

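>>> drive_tool:
  plan:
    - [[0, 0, 0, 0, 0, 0, 60], [0, 0, 0, 0, 0, 0, 70], [0, 0, 0, 0, 0, 0, 85], [0, 0, 0, 0, 0, 0, 85], [0, 0, -0.4, 0, 0, 0, 85], [0, 0, -1, 0, 0, 0, 85], [0, 0, -1, 0, 0, 0, 85], [0, 0, -1, 0, 0, 0, 85]]

```text
t: 15.8
eef_pos: [0.627, -0.2154, 0.1405]
orientation: [-0.641, 0.767, -0.001, 0.001]
contact_force: [0.1, -0.3, 0.7]
gripper_width: 0.0726
```

```bash
python3 - <<'E'
from pl import *
import pickle
m=np.load('fit1.npz')['m']; c=np.load('fit1.npz')['c']
s=ctrl.sense(); T=pose(s); print(s['t'],T[:3,3],(M(m).T@(T[:3,3]-[m[0],m[1],0])).round(4),s['contact_force'])
p=capture('wrist'); save(p,'w11.png',None,1.4)
q=dict(p); q['T']=T; pickle.dump(q,open('w11.pkl','wb'))
yc=np.degrees(c[2])-90; print(yc)
# via high point, to tray handle: finger behind (-x) bar: local x=-8-6-11-25
plan([([.60,-.05,.24],-90,8),(loc(c,[-.06,0,.20]),yc,16),(loc(c,[-.055,0,.106]),yc,8)],0)
E
```

```text
15.8 [ 0.62696808 -0.21542027  0.14047857] [ 1.386e-01 -1.000e-04  1.405e-01] [ 0.0532288  -0.31418866  0.68843827]
-78.86277078452
OVER [-1.01  0.29 -0.61 -0.01 -0.   -0.26]
OVER [-1.02  0.27 -0.6  -0.01 -0.   -0.25]
OVER [-1.03  0.25 -0.61 -0.01 -0.01 -0.26]
OVER [-1.05  0.22 -0.6  -0.01 -0.   -0.25]
OVER [-1.1   0.2  -0.6  -0.01 -0.01 -0.26]
32
[[-0.99,0.36,-0.61,-0.01,0,-0.26,0],[-1,0.33,-0.61,-0.01,0,-0.26,0],[-1,0.31,-0.6,-0.01,0,-0.25,0],[-1,0.29,-0.61,-0.01,0,-0.26,0],[-1,0.27,-0.6,-0.01,0,-0.25,0],[-1,0.25,-0.61,-0.01,-0.01,-0.26,0],[-1,0.22,-0.6,-0.01,0,-0.25,0],[-1,0.2,-0.6,-0.01,-0.01,-0.26,0]]
[[-0.89,0.51,0.13,0,0,-0.14,0],[-0.89,0.5,0.12,0,0,-0.14,0],[-0.9,0.49,0.13,0,0,-0.14,0],[-0.91,0.48,0.12,0,0,-0.14,0],[-0.91,0.47,0.13,0,0,-0.14,0],[-0.92,0.46,0.12,0,0,-0.14,0],[-0.92,0.45,0.13,0,0,-0.14,0],[-0.93,0.44,0.12,0,0,-0.14,0]]
[[-0.93,0.42,0.13,0,0,-0.14,0],[-0.94,0.41,0.12,0,0,-0.14,0],[-0.94,0.4,0.13,0,0,-0.14,0],[-0.95,0.39,0.12,0,0,-0.14,0],[-0.95,0.38,0.13,0,0,-0.14,0],[-0.96,0.37,0.12,0,0,-0.13,0],[-0.96,0.35,0.13,0,0,-0.14,0],[-0.96,0.35,0.12,0,0,-0.13,0]]
[[0,-0.03,0.59,0,0,0,0],[0,-0.03,0.59,0,0,0,0],[0,-0.03,0.59,0,0,0,0],[0,-0.03,0.59,0,0,0,0],[0,-0.03,0.59,0,0,0,0],[0,-0.04,0.58,0,0,0,0],[0,-0.03,0.59,0,0,0,0],[0,-0.04,0.58,0,0,0,0]]
end [0.4407 0.2328 0.1061]
```

View pics/w11.png

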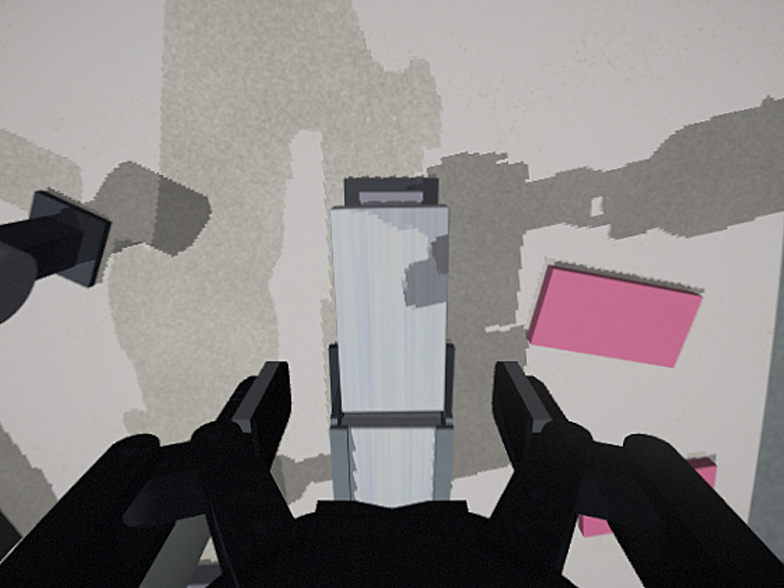

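>>> drive_tool:
  plan:
    - [[-0.99, 0.36, -0.61, 0, 0, -0.26, 0], [-1, 0.33, -0.61, 0, 0, -0.26, 0], [-1, 0.31, -0.6, 0, 0, -0.25, 0], [-1, 0.29, -0.61, 0, 0, -0.26, 0], [-1, 0.27, -0.6, 0, 0, -0.25, 0], [-1, 0.25, -0.61, 0, 0, -0.26, 0], [-1, 0.22, -0.6, 0, 0, -0.25, 0], [-1, 0.2, -0.6, 0, 0, -0.26, 0]]

```text
t: 16.85
eef_pos: [0.5979, -0.0504, 0.2357]
orientation: [0.708, -0.706, 0.0, -0.0]
contact_force: [0.2, 0.8, -0.9]
gripper_width: 0.0
```

>>> drive_tool:
  plan:
    - [[-0.89, 0.51, 0.13, 0, 0, -0.14, 0], [-0.89, 0.5, 0.12, 0, 0, -0.14, 0], [-0.9, 0.49, 0.13, 0, 0, -0.14, 0], [-0.91, 0.48, 0.12, 0, 0, -0.14, 0], [-0.91, 0.47, 0.13, 0, 0, -0.14, 0], [-0.92, 0.46, 0.12, 0, 0, -0.14, 0], [-0.92, 0.45, 0.13, 0, 0, -0.14, 0], [-0.93, 0.44, 0.12, 0, 0, -0.14, 0]]

```text
t: 17.85
eef_pos: [0.5152, 0.0916, 0.2148]
orientation: [0.741, -0.671, 0.0, -0.0]
contact_force: [-0.5, -0.5, -0.2]
gripper_width: -0.0001
```

>>> drive_tool:
  plan:
    - [[-0.93, 0.42, 0.13, 0, 0, -0.14, 0], [-0.94, 0.41, 0.12, 0, 0, -0.14, 0], [-0.94, 0.4, 0.13, 0, 0, -0.14, 0], [-0.95, 0.39, 0.12, 0, 0, -0.14, 0], [-0.95, 0.38, 0.13, 0, 0, -0.14, 0], [-0.96, 0.37, 0.12, 0, 0, -0.13, 0], [-0.96, 0.35, 0.13, 0, 0, -0.14, 0], [-0.96, 0.35, 0.12, 0, 0, -0.13, 0]]

```text
t: 18.85
eef_pos: [0.4331, 0.2333, 0.1947]
orientation: [0.773, -0.635, 0.0, -0.0]
contact_force: [0.9, 0.2, 0.0]
gripper_width: -0.0
```

```bash
python3 - <<'E'
from pl import *
import pickle
c=np.load('fit1.npz')['c']
s=ctrl.sense(); T=pose(s); print(s['t'],T[:3,3],(M(c).T@(T[:3,3]-[c[0],c[1],0])).round(4),s['contact_force'])
p=capture('wrist'); W=wfc(p,T)
dr=[(proj(p,[loc(c,q) for q in P],W),(0,255,0)) for P in ([(-.068,-.068,.082),(.068,-.068,.082),(.068,.068,.082),(-.068,.068,.082),(-.068,-.068,.082)],[(-.014,-.045,.119),(-.002,-.045,.119),(-.002,.045,.119),(-.014,.045,.119),(-.014,-.045,.119)])]
save(p,'w12.png',None,1.4,dr)
q=dict(p); q['T']=T; pickle.dump(q,open('w12.pkl','wb'))
print(pose()[:3,3])
E
```

```text
18.85 [0.43306684 0.23326439 0.19472684] [-0.0623  0.0019  0.1947] [0.87266043 0.22310056 0.04451868]
[0.43117754 0.23597278 0.19463006]
```

View pics/w12.png

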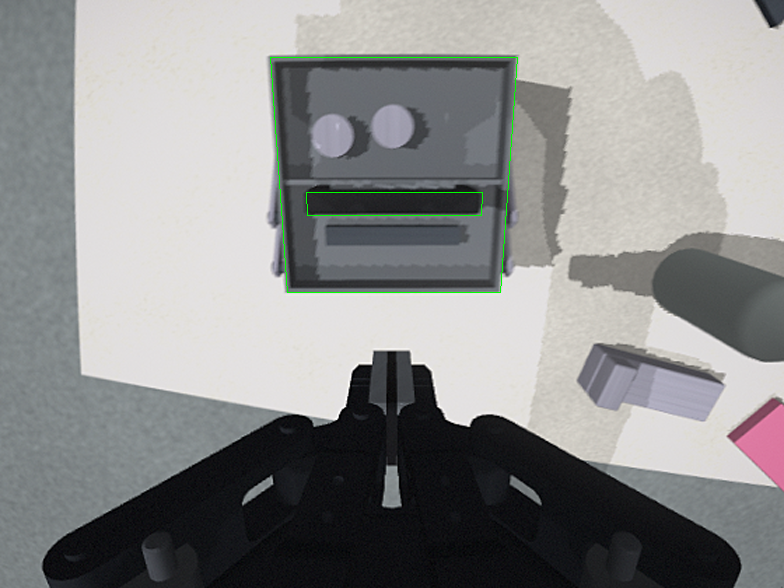

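```bash
python3 - <<'E'
from pl import *
c=np.load('fit1.npz')['c']; yc=np.degrees(c[2])-90
def bar(q): return np.array([-.008+.0819+.1*np.sin(q-.96),0,.112+.1*np.cos(q-.96)-.0574])
w=[(loc(c,[-.045,0,.105]),yc,8)]
for q in np.linspace(.06,1.7,15): w.append((loc(c,bar(q)+[-.017,0,-.007]),yc,1))
w.insert(1,(loc(c,bar(0)+[-.018,0,-.007]),yc,1))
plan(w,0)
E
```

```text
24
[[0.03,-0.12,0.56,0,0,0.01,0],[0.03,-0.12,0.56,0,0,0.01,0],[0.03,-0.12,0.56,0,0,0.01,0],[0.03,-0.11,0.56,0,0,0.01,0],[0.03,-0.12,0.56,0,0.01,0,0],[0.04,-0.11,0.56,0,0,0.01,0],[0.03,-0.12,0.56,0,0.01,0,0],[0.04,-0.11,0.56,0.01,0,0.01,0]]
[[0,-0.95,0,0,0,0,0],[0,-0.23,-0.24,0,0,0,0],[0,-0.39,-0.43,0,0,0,0],[0,-0.44,-0.39,0,0,0,0],[0,-0.48,-0.34,0,0,0,0],[0,-0.52,-0.27,0,0,0,0],[0,-0.54,-0.21,0,0,0,0],[0,-0.57,-0.15,0,0,0,0]]
[[0,-0.58,-0.08,0,0,0,0],[0,-0.59,-0.02,0,0,0,0],[0,-0.58,0.06,0,0,0,0],[0,-0.57,0.12,0,0,0,0],[0,-0.55,0.19,0,0,0,0],[0,-0.53,0.26,0,0,0,0],[0,-0.5,0.31,0,0,0,0],[0,-0.45,0.37,0,0,0,0]]
end [0.6166 0.2673 0.1214]
```

>>> drive_tool:
  plan:
    - [[0.03, -0.2, 0.56, 0, 0, 0, 0], [0.03, -0.2, 0.56, 0, 0, 0, 0], [0.03, -0.2, 0.56, 0, 0, 0, 0], [0.03, -0.2, 0.56, 0, 0, 0, 0], [0.03, -0.2, 0.56, 0, 0, 0, 0], [0.03, -0.2, 0.56, 0, 0, 0, 0], [0.03, -0.2, 0.56, 0, 0, 0, 0], [0.03, -0.2, 0.56, 0, 0, 0, 0]]

```text
t: 19.9
eef_pos: [0.4664, 0.2336, 0.1046]
orientation: [0.772, -0.635, 0.0, -0.0]
contact_force: [0.4, -0.6, 0.1]
gripper_width: -0.0
```

```bash
python3 - <<'E'
from pl import *
c=np.load('fit1.npz')['c']; yc=np.degrees(c[2])-90
s=ctrl.sense(); T=pose(s); print(s['t'],(M(c).T@(T[:3,3]-[c[0],c[1],0])).round(4),s['contact_force'])
def bar(q): return np.array([-.008+.0819+.1*np.sin(q-.96),0,.112+.1*np.cos(q-.96)-.0574])
w=[(loc(c,bar(0)+[-.018,0,-.007]),yc,1)]
for q in np.linspace(.06,1.7,15): w.append((loc(c,bar(q)+[-.017,0,-.007]),yc,1))
plan(w,0)
E
```

```text
19.9 [-0.0295 -0.0042  0.1046] [ 0.38846151 -0.61448855  0.13221681]
16
[[-0.21,-0.18,-0.02,0,0,0,0],[0,-0.23,-0.24,0,0,0,0],[0,-0.39,-0.44,0,0,0,0],[0,-0.43,-0.38,0,0,0,0],[0,-0.49,-0.34,0,0,0,0],[0,-0.51,-0.27,0,0,0,0],[0,-0.55,-0.22,0,0,0,0],[0,-0.56,-0.14,0,0,0,0]]
[[0,-0.58,-0.08,0,0,0,0],[0,-0.59,-0.02,0,0,0,0],[0,-0.58,0.06,0,0,0,0],[0,-0.57,0.12,0,0,0,0],[0,-0.56,0.19,0,0,0,0],[0,-0.52,0.26,0,0,0,0],[0,-0.5,0.31,0,0,0,0],[0,-0.45,0.37,0,0,0,0]]
end [0.6165 0.2674 0.1214]
```

>>> drive_tool:
  plan:
    - [[-0.21, -0.18, 0, 0, 0, 0, 0], [0, -0.23, -0.24, 0, 0, 0, 0], [0, -0.39, -0.44, 0, 0, 0, 0], [0, -0.43, -0.38, 0, 0, 0, 0], [0, -0.49, -0.34, 0, 0, 0, 0], [0, -0.51, -0.27, 0, 0, 0, 0], [0, -0.55, -0.22, 0, 0, 0, 0], [0, -0.56, -0.14, 0, 0, 0, 0]]

```text
t: 20.9
eef_pos: [0.5322, 0.2511, 0.1474]
orientation: [0.772, -0.635, 0.001, -0.001]
contact_force: [-2.2, 0.2, 1.2]
gripper_width: 0.0001
```

>>> drive_tool:
  plan:
    - [[0, -0.58, -0.08, 0, 0, 0, 0], [0, -0.59, -0.02, 0, 0, 0, 0], [0, -0.58, 0.06, 0, 0, 0, 0], [0, -0.57, 0.12, 0, 0, 0, 0], [0, -0.56, 0.19, 0, 0, 0, 0], [0, -0.52, 0.26, 0, 0, 0, 0], [0, -0.5, 0.31, 0, 0, 0, 0], [0, -0.45, 0.37, 0, 0, 0, 0]]

```text
t: 21.9
eef_pos: [0.6169, 0.2674, 0.1211]
orientation: [0.772, -0.635, 0.0, 0.0]
contact_force: [-0.2, 0.5, -0.4]
gripper_width: 0.0
```

```bash
python3 - <<'E'
from pl import *
c=np.load('fit1.npz')['c']; yc=np.degrees(c[2])-90
s=ctrl.sense(); T=pose(s); print(s['t'],(M(c).T@(T[:3,3]-[c[0],c[1],0])).round(4),s['contact_force'])
p=capture('wrist'); save(p,'w13.png',None,1)
p=capture('scene'); save(p,'s13.png',None,1)
a=cv2.imread('pics/w13.png'); b=cv2.imread('pics/s13.png'); o=np.hstack([a,b]); cv2.imwrite('pics/ws13.png',cv2.resize(o,(800,300)))
E
```

```text
21.9 [ 1.246e-01 -1.000e-04  1.211e-01] [-0.17561488  0.50205192 -0.42676797]
```

View pics/ws13.png

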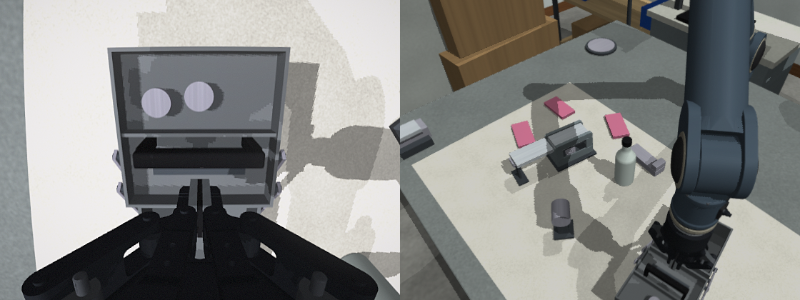

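```bash
python3 - <<'E'
from pl import *
m=np.load('fit1.npz')['m']; y=np.degrees(m[2])-90
plan([((.612,.13,.235),-85,8),((.62,-.03,.23),-92,8),((.627,-.2152,.13),y,10),((.627,-.2152,.0705),y,6)],85)
E
```

```text
OVER [ 1.01 -0.07  0.04 -0.    0.    0.18]
32
[[0.84,0.19,-0.72,0,0,0.15,85],[0.84,0.18,-0.72,0,0,0.15,85],[0.84,0.17,-0.72,0,0,0.15,85],[0.84,0.16,-0.71,0,0,0.15,85],[0.84,0.15,-0.72,0,0,0.15,85],[0.85,0.14,-0.71,0.01,0,0.16,85],[0.85,0.13,-0.72,0,0,0.15,85],[0.84,0.12,-0.71,0.01,-0.01,0.16,85]]
[[1,0.04,0.03,0,0,0.17,85],[1,0.02,0.03,0,0,0.18,85],[1,0.01,0.03,0,0,0.17,85],[1,-0.01,0.03,0,0,0.18,85],[1,-0.02,0.03,0,0,0.17,85],[1,-0.04,0.03,0,0,0.18,85],[1,-0.06,0.03,0,0,0.17,85],[1,-0.07,0.04,0,0,0.18,85]]
[[0.93,-0.07,0.5,0,0,0.16,85],[0.92,-0.08,0.5,0,0,0.16,85],[0.92,-0.09,0.5,0,0,0.17,85],[0.92,-0.11,0.5,0,0,0.16,85],[0.92,-0.12,0.5,0,0,0.17,85],[0.92,-0.13,0.5,0,0,0.16,85],[0.92,-0.15,0.5,0,0,0.17,85],[0.91,-0.16,0.5,0,0,0.16,85]]
[[0.91,-0.17,0.5,0,0,0.17,85],[0.91,-0.18,0.49,0,0,0.16,85],[0,0,0.5,0,0,0,85],[0,0,0.5,0,0,0,85],[0,0,0.49,0,0,0,85],[0,0,0.5,0,0,0,85],[0,0,0.49,0,0,0,85],[0,0,0.5,0,0,0,85]]
end [ 0.627  -0.2151  0.0705]
```

>>> drive_tool:
  plan:
    - [[0.84, 0.19, -0.72, 0, 0, 0.15, 0], [0.84, 0.18, -0.72, 0, 0, 0.15, 0], [0.84, 0.17, -0.72, 0, 0, 0.15, 0], [0.84, 0.16, -0.71, 0, 0, 0.15, 85], [0.84, 0.15, -0.72, 0, 0, 0.15, 85], [0.85, 0.14, -0.71, 0, 0, 0.16, 85], [0.85, 0.13, -0.72, 0, 0, 0.15, 85], [0.84, 0.12, -0.71, 0, 0, 0.16, 85]]

```text
t: 23.0
eef_pos: [0.6115, 0.1292, 0.2373]
orientation: [0.737, -0.676, 0.0, -0.0]
contact_force: [0.2, -0.9, -0.2]
gripper_width: 0.0724
```

>>> drive_tool:
  plan:
    - [[1, 0.04, 0.03, 0, 0, 0.17, 85], [1, 0.02, 0.03, 0, 0, 0.18, 85], [1, 0.01, 0.03, 0, 0, 0.17, 85], [1, -0.01, 0.03, 0, 0, 0.18, 85], [1, -0.02, 0.03, 0, 0, 0.17, 85], [1, -0.04, 0.03, 0, 0, 0.18, 85], [1, -0.06, 0.03, 0, 0, 0.17, 85], [1, -0.07, 0.03, 0, 0, 0.18, 85]]

```text
t: 24.0
eef_pos: [0.6198, -0.0309, 0.2315]
orientation: [-0.694, 0.72, -0.0, 0.0]
contact_force: [0.4, -0.6, -0.3]
gripper_width: 0.0725
```

>>> drive_tool:
  plan:
    - [[0.93, -0.07, 0.5, 0, 0, 0.16, 85], [0.92, -0.08, 0.5, 0, 0, 0.16, 85], [0.92, -0.09, 0.5, 0, 0, 0.17, 85], [0.92, -0.11, 0.5, 0, 0, 0.16, 85], [0.92, -0.12, 0.5, 0, 0, 0.17, 85], [0.92, -0.13, 0.5, 0, 0, 0.16, 85], [0.92, -0.15, 0.5, 0, 0, 0.17, 85], [0.91, -0.16, 0.5, 0, 0, 0.16, 85]]

```text
t: 25.0
eef_pos: [0.6255, -0.1792, 0.1509]
orientation: [-0.652, 0.758, -0.0, 0.0]
contact_force: [0.0, 0.3, 0.8]
gripper_width: 0.0726
```

```bash
python3 - <<'E'
from pl import *
m=np.load('fit1.npz')['m']; y=np.degrees(m[2])-90
s=ctrl.sense(); T=pose(s); print(s['t'],T[:3,3],s['gripper_width'])
p=capture('wrist'); W=wfc(p,T)
B=[loc(m,q) for q in ((.0845,-.028,.082),(.1945,-.028,.082),(.1945,.028,.082),(.0845,.028,.082),(.0845,-.028,.082))]
save(p,'w14.png',None,1.4,[(proj(p,B,W),(0,255,0))])
plan([((.627,-.2152,.125),y,4),((.627,-.2152,.071),y,4)],85)
E
```

```text
25.0 [ 0.62548739 -0.17918078  0.15085113] 0.07264081348047031
8
[[0.39,-0.1,0.3,0.01,-0.01,0.07,85],[0.4,-0.1,0.31,0,-0.01,0.07,85],[0.39,-0.1,0.3,0.01,0,0.07,85],[0.4,-0.09,0.31,0,-0.01,0.07,85],[0,0,0.67,0,0,0,85],[0,0,0.68,0,0,0,85],[0,0,0.67,0,0,0,85],[0,-0.01,0.68,0,0,0,85]]
end [ 0.6271 -0.2153  0.0709]
```

View pics/w14.png

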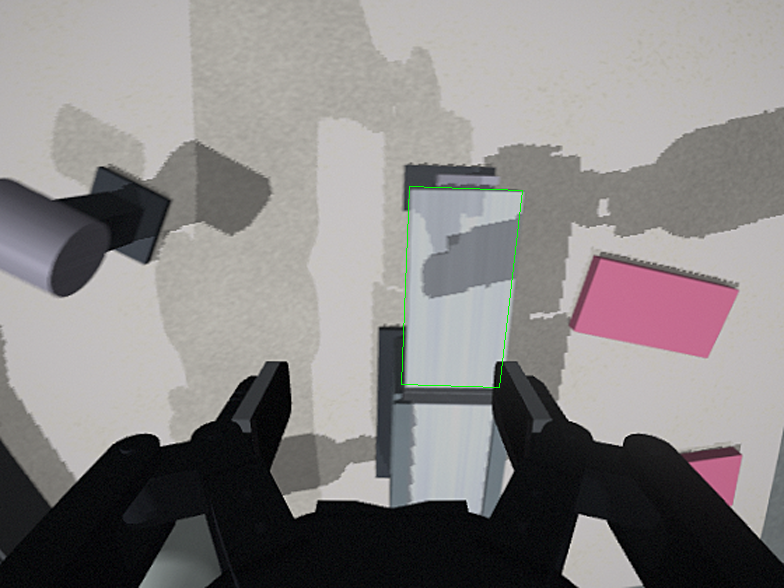

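>>> drive_tool:
  plan:
    - [[0.39, -0.1, 0.3, 0, 0, 0.07, 85], [0.4, -0.1, 0.31, 0, 0, 0.07, 85], [0.39, -0.1, 0.3, 0, 0, 0.07, 85], [0.4, -0.1, 0.31, 0, 0, 0.07, 85], [0, 0, 0.7, 0, 0, 0, 85], [0, 0, 0.7, 0, 0, 0, 85], [0, 0, 0.7, 0, 0, 0, 85], [0, 0, 0.7, 0, 0, 0, 85]]

```text
t: 26.05
eef_pos: [0.6282, -0.2099, 0.0699]
orientation: [-0.643, 0.765, 0.0, -0.0]
contact_force: [-0.0, 0.4, -0.2]
gripper_width: 0.0727
```

>>> drive_tool:
  plan:
    - [[0, 0, 0, 0, 0, 0, 75], [0, 0, 0, 0, 0, 0, 65], [0, 0, 0, 0, 0, 0, 55], [0, 0, 0, 0, 0, 0, 40], [0, 0, 0, 0, 0, 0, 40], [0, 0, 0, 0, 0, 0, 40], [0, 0, -0.2, 0, 0, 0, 40], [0, 0, -0.5, 0, 0, 0, 40]]
  newtons: 60

```text
t: 27.05
eef_pos: [0.6277, -0.2103, 0.0848]
orientation: [-0.643, 0.766, 0.001, -0.001]
contact_force: [-0.5, -0.0, -2.2]
gripper_width: 0.0538
```

```bash
python3 - <<'E'
from pl import *
m=np.load('fit1.npz')['m']; c=np.load('fit1.npz')['c']; yc=np.degrees(c[2])-90
s=ctrl.sense(); T=pose(s); print(s['t'],T[:3,3],s['gripper_width'],s['contact_force'])
p=capture('wrist'); save(p,'w15.png',None,1)
p=capture('scene'); save(p,'s15.png',(120,100,320,250),3)
a=cv2.imread('pics/w15.png'); b=cv2.imread('pics/s15.png'); b=cv2.resize(b,(560,420)); o=np.hstack([a,b]); cv2.imwrite('pics/ws15.png',cv2.resize(o,(800,300)))
plan([((.625,-.18,.22),-98,8),((.59,-.02,.22),-90,8),(loc(c,[0,0,.18]),yc,16)],40)
E
```

```text
27.05 [ 0.62766262 -0.21026253  0.08477052] 0.05378493059589125 [-0.48755456 -0.01460064 -2.20074544]
32
[[-0.18,0.06,-0.83,0,0,-0.05,40],[-0.18,0.06,-0.83,0,0,-0.05,40],[-0.19,0.05,-0.83,-0.01,0,-0.05,40],[-0.18,0.06,-0.84,0,0,-0.05,40],[-0.19,0.05,-0.83,-0.01,0,-0.05,40],[-0.18,0.05,-0.84,0,0,-0.05,40],[-0.19,0.06,-0.83,-0.01,0,-0.04,40],[-0.19,0.05,-0.84,0,0,-0.05,40]]
[[-0.96,0.36,0,0,0,-0.2,40],[-0.97,0.34,0,0,0,-0.2,40],[-0.97,0.32,0,0,0,-0.2,40],[-0.98,0.3,0,0,0,-0.2,40],[-0.98,0.29,0,0,0,-0.2,40],[-0.98,0.27,0,0,0,-0.2,40],[-0.99,0.25,0,0,0,-0.2,40],[-1,0.24,0,0,0,-0.2,40]]
[[-0.82,0.3,0.12,0,0,-0.14,40],[-0.83,0.29,0.12,0,0,-0.14,40],[-0.83,0.28,0.13,0,0,-0.14,40],[-0.83,0.27,0.12,0,0,-0.14,40],[-0.84,0.26,0.13,0,0,-0.14,40],[-0.84,0.25,0.12,0,0,-0.14,40],[-0.84,0.24,0.13,0,0,-0.14,40],[-0.85,0.22,0.12,0,0,-0.14,40]]
[[-0.85,0.21,0.13,0,0,-0.14,40],[-0.85,0.21,0.12,0,0,-0.14,40],[-0.85,0.19,0.13,0,0,-0.14,40],[-0.86,0.18,0.12,0,0,-0.14,40],[-0.86,0.17,0.13,0,0,-0.14,40],[-0.86,0.17,0.12,0,0,-0.13,40],[-0.86,0.15,0.13,0,0,-0.14,40],[-0.86,0.15,0.12,0,0,-0.13,40]]
end [0.4945 0.2434 0.1801]
```

View pics/ws15.png

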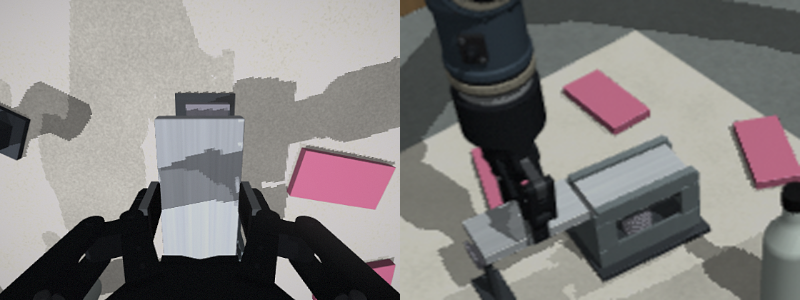

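>>> drive_tool:
  plan:
    - [[-0.18, 0.06, -0.83, 0, 0, -0.05, 40], [-0.18, 0.06, -0.83, 0, 0, -0.05, 40], [-0.19, 0.05, -0.83, 0, 0, -0.05, 40], [-0.18, 0.06, -0.84, 0, 0, -0.05, 40], [-0.19, 0.05, -0.83, 0, 0, -0.05, 40], [-0.18, 0.05, -0.84, 0, 0, -0.05, 40], [-0.19, 0.06, -0.83, 0, 0, -0.04, 40], [-0.19, 0.05, -0.84, 0, 0, -0.05, 40]]

```text
t: 28.15
eef_pos: [0.6242, -0.1794, 0.2196]
orientation: [-0.656, 0.754, 0.0, -0.0]
contact_force: [-0.1, -0.4, -1.3]
gripper_width: 0.054
```

>>> drive_tool:
  plan:
    - [[-0.96, 0.36, 0, 0, 0, -0.2, 40], [-0.97, 0.34, 0, 0, 0, -0.2, 40], [-0.97, 0.32, 0, 0, 0, -0.2, 40], [-0.98, 0.3, 0, 0, 0, -0.2, 40], [-0.98, 0.29, 0, 0, 0, -0.2, 40], [-0.98, 0.27, 0, 0, 0, -0.2, 40], [-0.99, 0.25, 0, 0, 0, -0.2, 40], [-1, 0.24, 0, 0, 0, -0.2, 40]]

```text
t: 29.15
eef_pos: [0.589, -0.0185, 0.2186]
orientation: [0.708, -0.707, 0.0, -0.0]
contact_force: [0.2, -0.5, -2.0]
gripper_width: 0.0537
```

>>> drive_tool:
  plan:
    - [[-0.82, 0.3, 0.12, 0, 0, -0.14, 40], [-0.83, 0.29, 0.12, 0, 0, -0.14, 40], [-0.83, 0.28, 0.13, 0, 0, -0.14, 40], [-0.83, 0.27, 0.12, 0, 0, -0.14, 40], [-0.84, 0.26, 0.13, 0, 0, -0.14, 40], [-0.84, 0.25, 0.12, 0, 0, -0.14, 40], [-0.84, 0.24, 0.13, 0, 0, -0.14, 40], [-0.85, 0.22, 0.12, 0, 0, -0.14, 40]]

```text
t: 30.15
eef_pos: [0.5409, 0.113, 0.1985]
orientation: [0.741, -0.671, 0.0, -0.0]
contact_force: [-0.3, -0.2, -2.4]
gripper_width: 0.054
```

>>> drive_tool:
  plan:
    - [[-0.85, 0.21, 0.13, 0, 0, -0.14, 40], [-0.85, 0.21, 0.12, 0, 0, -0.14, 40], [-0.85, 0.19, 0.13, 0, 0, -0.14, 40], [-0.86, 0.18, 0.12, 0, 0, -0.14, 40], [-0.86, 0.17, 0.13, 0, 0, -0.14, 40], [-0.86, 0.17, 0.12, 0, 0, -0.13, 40], [-0.86, 0.15, 0.13, 0, 0, -0.14, 40], [-0.86, 0.15, 0.12, 0, 0, -0.13, 40]]

```text
t: 31.15
eef_pos: [0.4933, 0.2447, 0.1785]
orientation: [0.773, -0.635, 0.0, 0.0]
contact_force: [0.9, 0.3, -2.5]
gripper_width: 0.0537
```

```bash
python3 - <<'E'
from pl import *
m=np.load('fit1.npz')['m']; c=np.load('fit1.npz')['c']; yc=np.degrees(c[2])-90
s=ctrl.sense(); T=pose(s); print(s['t'],T[:3,3],s['gripper_width'],s['contact_force'])
p=capture('wrist'); save(p,'w16.png',None,1)
p=capture('scene'); save(p,'s16.png',None,1)
a=cv2.imread('pics/w16.png'); b=cv2.imread('pics/s16.png'); b=cv2.resize(b,(560,420)); o=np.hstack([a,b]); cv2.imwrite('pics/ws16.png',cv2.resize(o,(800,300)))
s=ctrl.sense(); T=pose(s); print(s['t'],T[:3,3])
plan([(loc(c,[-.004,0,.09]),yc,8),(loc(c,[-.004,0,.018]),yc,8)],40)
E
```

```text
31.15 [0.49334228 0.24469198 0.17851771] 0.05368063016499412 [ 0.86194748  0.25273042 -2.47682254]
31.25 [0.49235889 0.2463468  0.17856454]
16
[[0.02,0.01,0.55,0,0,0.01,40],[0.02,0.02,0.55,0,0,0.01,40],[0.02,0.01,0.55,0,0,0,40],[0.02,0.02,0.56,0,0,0.01,40],[0.02,0.01,0.55,0,0,0,40],[0.02,0.02,0.56,0,0.01,0.01,40],[0.03,0.01,0.55,0,0,0,40],[0.02,0.02,0.56,0.01,0.01,0.01,40]]
[[0,0,0.45,0,0,0,40],[0,0,0.45,0,0,0,40],[0,0,0.45,0,0,0,40],[0,0,0.45,0,0,0,40],[0,0,0.45,0,0,0,40],[0,0,0.45,0,0,0,40],[0,0,0.45,0,0,0,40],[0,0,0.45,0,0,0,40]]
end [0.4906 0.2426 0.018 ]
```

View pics/ws16.png

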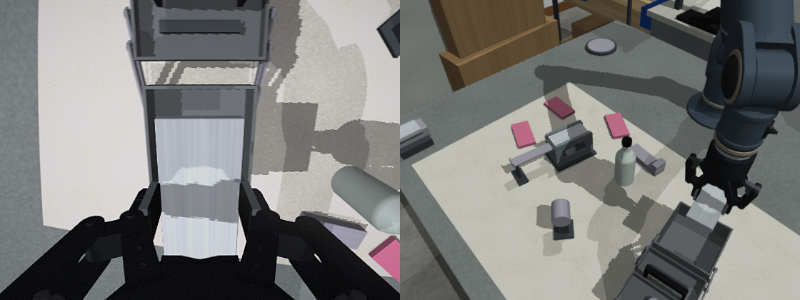

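>>> drive_tool:
  plan:
    - [[0.02, 0.01, 0.55, 0, 0, 0, 40], [0.02, 0.02, 0.55, 0, 0, 0, 40], [0.02, 0.01, 0.55, 0, 0, 0, 40], [0.02, 0.02, 0.56, 0, 0, 0, 40], [0.02, 0.01, 0.55, 0, 0, 0, 40], [0.02, 0.02, 0.56, 0, 0, 0, 40], [0.03, 0.01, 0.55, 0, 0, 0, 40], [0.02, 0.02, 0.56, 0, 0, 0, 40]]

```text
t: 32.25
eef_pos: [0.4921, 0.2398, 0.0894]
orientation: [0.772, -0.635, 0.0, -0.0]
contact_force: [0.5, 0.2, -2.2]
gripper_width: 0.054
```

```bash
python3 - <<'E'
from pl import *
c=np.load('fit1.npz')['c']; yc=np.degrees(c[2])-90
s=ctrl.sense(); T=pose(s); print(s['t'],(M(c).T@(T[:3,3]-[c[0],c[1],0])).round(4),s['gripper_width'],s['contact_force'])
p=capture('wrist'); W=wfc(p,T)
dr=[(proj(p,[loc(c,q) for q in P],W),(0,255,0)) for P in ([(-.065,-.065,.055),(.065,-.065,.055),(.065,.065,.055),(-.065,.065,.055),(-.065,-.065,.055)],)]
save(p,'w17.png',None,1.4,dr)
plan([(loc(c,[-.004,0,.014]),yc,8)],40)
E
```

```text
32.25 [-0.0031 -0.003   0.0894] 0.0539563267849013 [ 0.45548962  0.21747978 -2.23468834]
8
[[-0.02,0,0.46,0,0,0,40],[-0.02,0,0.46,0,0,0,40],[-0.02,0,0.46,0,0,0,40],[-0.02,0,0.46,0.01,0,0,40],[-0.02,0,0.46,0,0,0,40],[-0.03,-0.01,0.47,0.01,0,0,40],[-0.02,0,0.46,0,0,0,40],[-0.03,-0.01,0.47,0.01,-0.01,0,40]]
end [0.4907 0.2427 0.014 ]
```

View pics/w17.png

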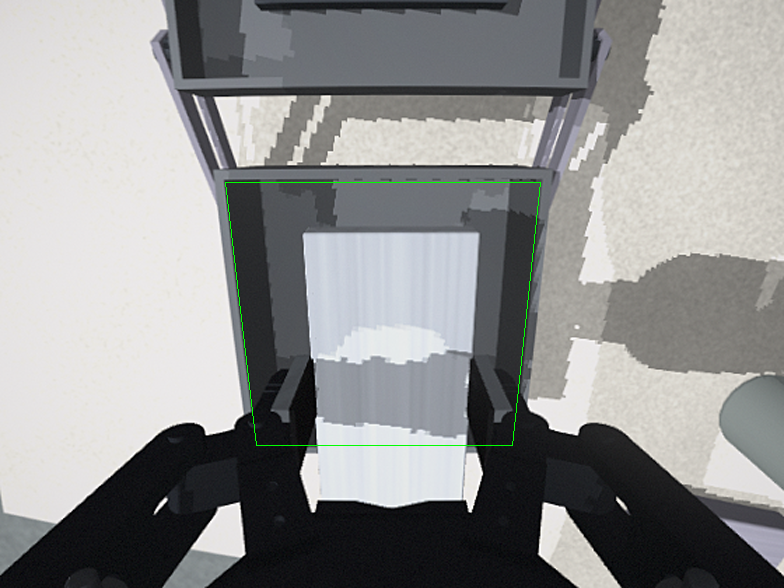

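```bash
python3 - <<'E'
from pl import *
c=np.load('fit1.npz')['c']
s=ctrl.sense(); T=pose(s); print(s['t'],(M(c).T@(T[:3,3]-[c[0],c[1],0])).round(4))
p=capture('wrist'); W=wfc(p,T); save(p,'w18.png',None,1)
for z in (.099,.103):
  for uv in ((304,234),(479,232)):
    X=onz(p,np.array(uv)/1.4,z,W)[0]; print((M(c).T@(X-[c[0],c[1],0])).round(4))
E
```

```text
32.3 [-0.0042 -0.0035  0.088 ]
[0.0503 0.0235 0.099 ]
[ 0.0509 -0.032   0.099 ]
[0.0511 0.0227 0.103 ]
[ 0.0517 -0.0312  0.103 ]
```

>>> drive_tool:
  plan:
    - [[-0.05, -0.04, 0.4, 0, 0, 0, 40], [-0.05, -0.04, 0.4, 0, 0, 0, 40], [-0.05, -0.04, 0.45, 0, 0, 0, 40], [-0.05, -0.04, 0.45, 0, 0, 0, 40], [0, 0, 0.5, 0, 0, 0, 40], [0, 0, 0.5, 0, 0, 0, 40], [0, 0, 0.5, 0, 0, 0, 40], [0, 0, 0.4, 0, 0, 0, 40]]

```text
t: 33.35
eef_pos: [0.4943, 0.2442, 0.0173]
orientation: [0.772, -0.635, -0.0, 0.0]
contact_force: [0.4, -0.5, -1.9]
gripper_width: 0.0539
```

```bash
python3 - <<'E'
from pl import *
c=np.load('fit1.npz')['c']
s=ctrl.sense(); T=pose(s); print(s['t'],(M(c).T@(T[:3,3]-[c[0],c[1],0])).round(4),s['contact_force'])
p=capture('wrist'); save(p,'w19.png',None,1)
s=ctrl.sense(); T=pose(s); print(s['t'],(M(c).T@(T[:3,3]-[c[0],c[1],0])).round(4),s['contact_force'])
E
```

```text
33.35 [-0.0001  0.0008  0.0173] [ 0.36526471 -0.45591159 -1.86395014]
33.4 [-0.0007  0.0007  0.0165] [-1.09297715  0.87500123 -2.01710902]
```

View pics/w19.png

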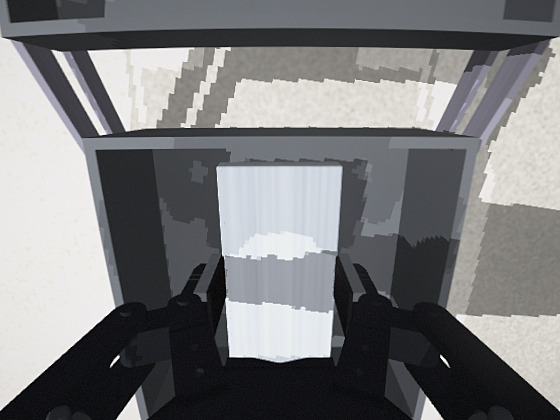

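>>> drive_tool:
  plan:
    - [[0, 0, 0.1, 0, 0, 0, 40], [0, 0, 0.1, 0, 0, 0, 40], [0, 0, 0.1, 0, 0, 0, 40], [0, 0, 0.1, 0, 0, 0, 40], [0, 0, 0.05, 0, 0, 0, 40], [0, 0, 0.05, 0, 0, 0, 40], [0, 0, 0, 0, 0, 0, 40], [0, 0, 0, 0, 0, 0, 40]]

```text
t: 34.4
eef_pos: [0.4945, 0.2444, 0.0081]
orientation: [0.772, -0.635, 0.0, -0.0]
contact_force: [0.2, 0.2, -2.2]
gripper_width: 0.054
```

Not touching yet (the full weight is still on the wrist), so lower further in small steps.

>>> drive_tool:
  plan:
    - [[0, 0, 0.05, 0, 0, 0, 40], [0, 0, 0.05, 0, 0, 0, 40], [0, 0, 0.03, 0, 0, 0, 40], [0, 0, 0, 0, 0, 0, 40], [0, 0, 0, 0, 0, 0, 40], [0, 0, 0, 0, 0, 0, 40], [0, 0, 0, 0, 0, 0, 40], [0, 0, 0, 0, 0, 0, 40]]

```text
t: 35.4
eef_pos: [0.4946, 0.2444, 0.0074]
orientation: [0.772, -0.635, 0.001, 0.0]
contact_force: [-3.6, -3.0, 13.9]
gripper_width: 0.0539
```

>>> drive_tool:
  plan:
    - [[0, 0, -0.04, 0, 0, 0, 62], [0, 0, 0, 0, 0, 0, 68], [0, 0, 0, 0, 0, 0, 75], [0, 0, 0, 0, 0, 0, 80], [0, 0, 0, 0, 0, 0, 80], [0, 0, -0.2, 0, 0, 0, 80], [0, 0, -0.6, 0, 0, 0, 80], [0, 0, -1, 0, 0, 0, 80]]

```text
t: 36.4
eef_pos: [0.4942, 0.2443, 0.0429]
orientation: [0.772, -0.635, -0.0, 0.0]
contact_force: [-0.8, 0.2, 0.3]
gripper_width: 0.0682
```

```bash
python3 - <<'E'
from pl import *
c=np.load('fit1.npz')['c']; yc=np.degrees(c[2])-90
s=ctrl.sense(); T=pose(s); print(s['t'],T[:3,3],(M(c).T@(T[:3,3]-[c[0],c[1],0])).round(4),s['contact_force'],s['gripper_width'])
p=capture('wrist'); W=wfc(p,T); save(p,'w20.png',None,1.4)
import pickle; q=dict(p);q['T']=T; pickle.dump(q,open('w20.pkl','wb'))
plan([(loc(c,[0,0,.17]),yc,7),(loc(c,[.02,0,.175]),yc,1)],80)
E
```

```text
36.4 [0.49415305 0.24426012 0.04292846] [-0.0002  0.0009  0.0429] [-0.78543362  0.16924246  0.27958944] 0.06820559789003319
8
[[0.01,0.01,-0.89,-0.01,0,0,80],[0.01,0.01,-0.89,-0.01,0,0,80],[0.01,0.01,-0.89,-0.01,0,0,80],[0.01,0.01,-0.89,0,0,0,80],[0.01,0.01,-0.88,-0.01,0,0,80],[0.01,0.01,-0.89,0,0.01,0,80],[0.02,0.01,-0.88,-0.01,0,0,80],[0,-1,-0.25,0,0,0,80]]
end [0.5142 0.2472 0.1749]
```

View pics/w20.png

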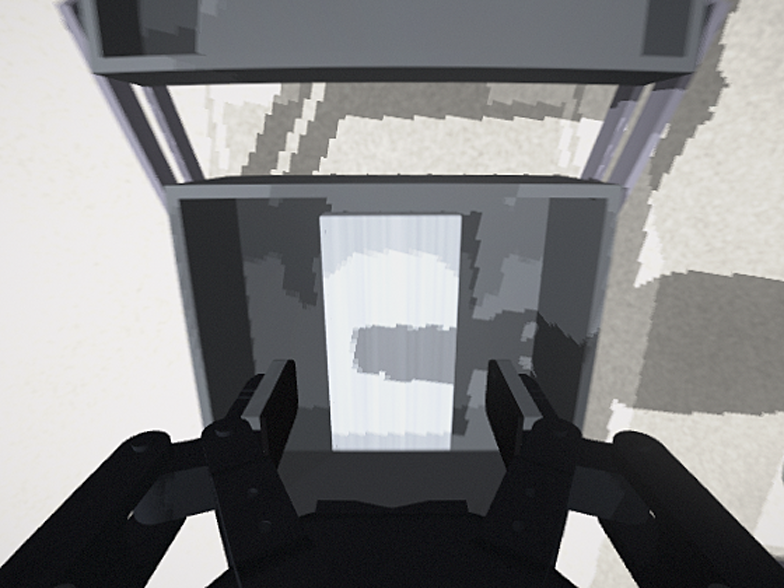

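```bash
python3 - <<'E'
from pl import *
c=np.load('fit1.npz')['c']; yc=np.degrees(c[2])-90
def bar(q): return np.array([-.008+.0819+.1*np.sin(q-.96),0,.112+.1*np.cos(q-.96)-.0574])
print(bar(1.92))
plan([(loc(c,[0,0,.14]),yc,5),(loc(c,[.195,0,.16]),yc,11),(loc(c,[.188,0,.105]),yc,8)],0)
E
```

```text
[0.15581916 0.         0.111952  ]
24
[[0.02,0.01,-0.94,-0.01,0,0,0],[0.02,0.01,-0.94,-0.01,0,0,0],[0.01,0.02,-0.94,-0.01,0,0,0],[0.02,0.02,-0.95,-0.01,0.01,0,0],[0.01,0.01,-0.94,-0.01,0,0,0],[0,-0.89,-0.09,0,0,0,0],[0,-0.89,-0.09,0,0,0,0],[0,-0.89,-0.09,0,0,0,0]]
[[0,-0.88,-0.09,0,0,0,0],[0,-0.89,-0.09,0,0,0,0],[0,-0.88,-0.09,0,0,0,0],[0,-0.89,-0.09,0,0,0,0],[0,-0.88,-0.09,0,0,0,0],[0,-0.89,-0.09,0,0,0,0],[0,-0.88,-0.1,0,0,0,0],[0,-0.89,-0.09,0,0,0,0]]
[[0,0.04,0.34,0,0,0,0],[0,0.04,0.34,0,0,0,0],[0,0.05,0.34,0,0,0,0],[0,0.04,0.35,0,0,0,0],[0,0.05,0.34,0,0,0,0],[0,0.04,0.35,0,0,0,0],[0,0.05,0.34,0,0,0,0],[0,0.04,0.35,0,0,0,0]]
end [0.679  0.2798 0.1049]
```

>>> drive_tool:
  plan:
    - [[0.02, 0.01, -0.94, 0, 0, 0, 80], [0.02, 0.01, -0.94, 0, 0, 0, 80], [0.01, 0.02, -0.94, 0, 0, 0, 80], [0.02, 0.02, -0.95, 0, 0, 0, 0], [0.01, 0.01, -0.94, 0, 0, 0, 0], [0, -0.89, -0.09, 0, 0, 0, 0], [0, -0.89, -0.09, 0, 0, 0, 0], [0, -0.89, -0.09, 0, 0, 0, 0]]

```text
t: 37.45
eef_pos: [0.5463, 0.2529, 0.1428]
orientation: [0.772, -0.635, 0.0, -0.0]
contact_force: [-0.4, -0.2, -0.9]
gripper_width: 0.0001
```

>>> drive_tool:
  plan:
    - [[0, -0.88, -0.09, 0, 0, 0, 0], [0, -0.89, -0.09, 0, 0, 0, 0], [0, -0.88, -0.09, 0, 0, 0, 0], [0, -0.89, -0.09, 0, 0, 0, 0], [0, -0.88, -0.09, 0, 0, 0, 0], [0, -0.89, -0.09, 0, 0, 0, 0], [0, -0.88, -0.1, 0, 0, 0, 0], [0, -0.89, -0.09, 0, 0, 0, 0]]

```text
t: 38.45
eef_pos: [0.6851, 0.2801, 0.1571]
orientation: [0.772, -0.635, -0.0, 0.0]
contact_force: [0.6, 0.3, -0.1]
gripper_width: 0.0002
```

```bash
python3 - <<'E'
from pl import *
c=np.load('fit1.npz')['c']; yc=np.degrees(c[2])-90
s=ctrl.sense(); T=pose(s); print(s['t'],T[:3,3],(M(c).T@(T[:3,3]-[c[0],c[1],0])).round(4),s['contact_force'],s['gripper_width'])
p=capture('top'); save(p,'t21.png',(60,100,240,280),3)
p=capture('scene'); save(p,'s21.png',(300,230,560,420),2.5)
a=cv2.imread('pics/t21.png'); b=cv2.imread('pics/s21.png'); b=cv2.resize(b,(739,540)); o=np.hstack([a,b]); cv2.imwrite('pics/ts21.png',cv2.resize(o,(800,337)))
plan([(loc(c,[.187,0,.105]),yc,8)],0)
E
```

```text
38.45 [0.68509263 0.28011982 0.15714576] [ 0.194  -0.0008  0.1571] [ 0.60535368  0.25510195 -0.05364914] 0.0002060498367302548
8
[[-0.01,0.05,0.32,0,0,0,0],[-0.01,0.05,0.33,0,0,0,0],[-0.01,0.05,0.32,0,0,0,0],[0,0.05,0.33,0,0,0,0],[-0.01,0.05,0.32,0,0,0,0],[0,0.05,0.33,0,0,-0.01,0],[-0.01,0.05,0.32,-0.01,0,0,0],[0,0.05,0.33,0,0,-0.01,0]]
end [0.6781 0.2794 0.1049]
```

View pics/ts21.png

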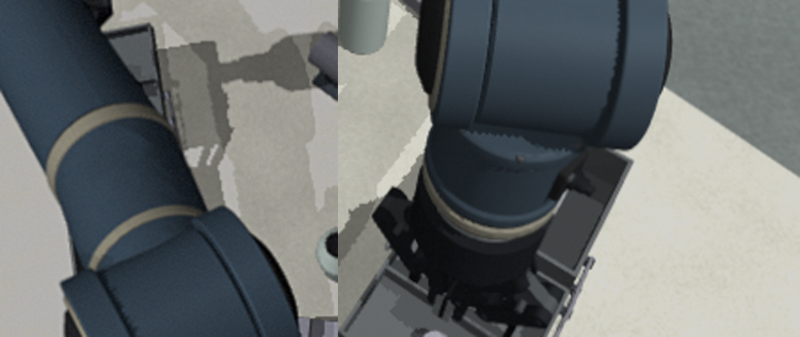

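>>> drive_tool:
  plan:
    - [[0, 0.05, 0.32, 0, 0, 0, 0], [0, 0.05, 0.33, 0, 0, 0, 0], [0, 0.05, 0.32, 0, 0, 0, 0], [0, 0.05, 0.33, 0, 0, 0, 0], [0, 0.05, 0.32, 0, 0, 0, 0], [0, 0.05, 0.33, 0, 0, 0, 0], [0, 0.05, 0.32, 0, 0, 0, 0], [0, 0.05, 0.33, 0, 0, 0, 0]]

```text
t: 39.55
eef_pos: [0.6768, 0.2786, 0.1041]
orientation: [0.772, -0.635, 0.0, 0.0]
contact_force: [-0.0, -1.1, 0.7]
gripper_width: -0.0
```

```bash
python3 - <<'E'
from pl import *
c=np.load('fit1.npz')['c']; yc=np.degrees(c[2])-90
s=ctrl.sense(); T=pose(s); print(s['t'],(M(c).T@(T[:3,3]-[c[0],c[1],0])).round(4),s['contact_force'])
p=capture('wrist'); save(p,'w22.png',None,1)
def bar(q): return np.array([-.008+.0819+.1*np.sin(q-.96),0,.112+.1*np.cos(q-.96)-.0574])
w=[(loc(c,bar(1.92)+[.018,0,-.007]),yc,1)]
for q in np.linspace(1.86,.2,15): w.append((loc(c,bar(q)+[.0165,0,-.007]),yc,1))
plan(w,0)
E
```

```text
39.55 [ 0.1856 -0.0007  0.1041] [-0.01008019 -1.05469722  0.68564334]
16
[[-0.04,0.55,-0.1,0.02,-0.01,0,0],[0,0.26,-0.24,0,0,0,0],[0,0.39,-0.44,0,0,0,0],[0,0.45,-0.39,0,0,0,0],[0,0.48,-0.34,0,0,0,0],[0,0.53,-0.27,0,0,0,0],[0,0.55,-0.21,0,0,0,0],[0,0.58,-0.15,0,0,0,0]]
[[0,0.58,-0.08,0,0,0,0],[0,0.6,0,0,0,0,0],[0,0.59,0.06,0,0,0,0],[0,0.57,0.13,0,0,0,0],[0,0.56,0.2,0,0,0,0],[0,0.53,0.27,0,0,0,0],[0,0.5,0.33,0,0,0,0],[0,0.45,0.38,0,0,0,0]]
end [0.5157 0.2475 0.12  ]
```

View pics/w22.png

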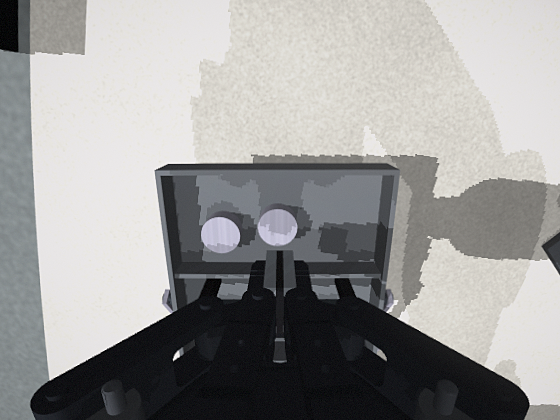

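>>> drive_tool:
  plan:
    - [[-0.04, 0.55, -0.1, 0, 0, 0, 0], [0, 0.26, -0.24, 0, 0, 0, 0], [0, 0.39, -0.44, 0, 0, 0, 0], [0, 0.45, -0.39, 0, 0, 0, 0], [0, 0.48, -0.34, 0, 0, 0, 0], [0, 0.53, -0.27, 0, 0, 0, 0], [0, 0.55, -0.21, 0, 0, 0, 0], [0, 0.58, -0.15, 0, 0, 0, 0]]

```text
t: 40.6
eef_pos: [0.6017, 0.2645, 0.148]
orientation: [0.772, -0.635, 0.0, -0.0]
contact_force: [2.3, -0.6, 0.5]
gripper_width: -0.0002
```

>>> drive_tool:
  plan:
    - [[0, 0.58, -0.08, 0, 0, 0, 0], [0, 0.6, 0, 0, 0, 0, 0], [0, 0.59, 0.06, 0, 0, 0, 0], [0, 0.57, 0.13, 0, 0, 0, 0], [0, 0.56, 0.2, 0, 0, 0, 0], [0, 0.53, 0.27, 0, 0, 0, 0], [0, 0.5, 0.33, 0, 0, 0, 0], [0, 0.45, 0.38, 0, 0, 0, 0]]

```text
t: 41.6
eef_pos: [0.5156, 0.2477, 0.1209]
orientation: [0.772, -0.635, -0.0, 0.0]
contact_force: [-1.0, 0.1, 0.2]
gripper_width: -0.0001
```

```bash
python3 - <<'E'
from pl import *
c=np.load('fit1.npz')['c']; yc=np.degrees(c[2])-90
s=ctrl.sense(); T=pose(s); print(s['t'],(M(c).T@(T[:3,3]-[c[0],c[1],0])).round(4),s['contact_force'])
p=capture('wrist'); save(p,'w23.png',None,1)
def bar(q): return np.array([-.008+.0819+.1*np.sin(q-.96),0,.112+.1*np.cos(q-.96)-.0574])
print(bar(0)+[.017,0,-.007])
plan([(loc(c,bar(0.08)+[.016,0,-.005]),yc,2),(loc(c,bar(0.0)+[.016,0,-.004]),yc,2),(loc(c,bar(0.0)+[.016,0,-.004]),yc,4)],0)
E
```

```text
41.6 [0.0215 0.0002 0.1209] [-0.994321    0.09288305  0.15648866]
[0.00898084 0.         0.104952  ]
8
[[0,0.17,0.16,0.02,-0.01,0,0],[-0.01,0.16,0.17,0.02,0,0.01,0],[0,0.12,0.13,0,0,0,0],[0,0.13,0.13,0,0,0,0],[0,0,0,0,0,0,0],[0,0,0,0,0,0,0],[0,0,0,0,0,0,0],[0,0,0,0,0,0,0]]
end [0.5023 0.245  0.108 ]
```

View pics/w23.png

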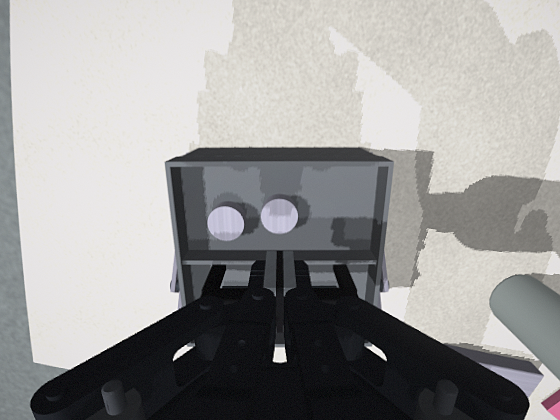

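Tray is following; press it to the end, then retreat upward.

>>> drive_tool:
  plan:
    - [[0, 0.17, 0.16, 0, 0, 0, 0], [0, 0.16, 0.17, 0, 0, 0, 0], [0, 0.12, 0.13, 0, 0, 0, 0], [0, 0.13, 0.13, 0, 0, 0, 0], [0, 0, 0, 0, 0, 0, 0], [0, 0, 0, 0, 0, 0, 0], [0, 0, 0, 0, 0, 0, 0], [0, 0, 0, 0, 0, 0, 0]]

```text
t: 42.65
eef_pos: [0.5051, 0.2456, 0.1098]
orientation: [0.772, -0.635, 0.0, -0.0]
contact_force: [0.1, -0.3, 0.4]
gripper_width: 0.0
```

>>> drive_tool:
  plan:
    - [[0, -0.4, 0, 0, 0, 0, 0], [0, -0.4, -0.4, 0, 0, 0, 0], [0, 0, -0.9, 0, 0, 0, 0], [0, 0, -0.9, 0, 0, 0, 0], [0, 0, -0.9, 0, 0, 0, 0], [0, 0, -0.9, 0, 0, 0, 0], [0, 0, -0.9, 0, 0, 0, 0], [0, 0, -0.9, 0, 0, 0, 0]]

```text
t: 43.65
eef_pos: [0.5206, 0.2487, 0.227]
orientation: [0.772, -0.635, 0.0, -0.0]
contact_force: [0.4, -0.7, -0.0]
gripper_width: 0.0002
```

```bash
python3 - <<'E'
from pl import *
c=np.load('fit1.npz')['c']; yc=np.degrees(c[2])-90
s=ctrl.sense(); T=pose(s); print(s['t'],T[:3,3],(M(c).T@(T[:3,3]-[c[0],c[1],0])).round(4),s['contact_force'])
p=capture('wrist'); save(p,'w24.png',None,1)
# retreat to the base side to view with wrist
plan([(loc(c,[-.07,0,.22]),yc,8)],0)
E
```

```text
43.65 [0.52062592 0.24866642 0.22701509] [2.66e-02 1.00e-04 2.27e-01] [ 0.3592607  -0.67199507 -0.03465057]
8
[[0.01,0.61,0.06,-0.01,0,0,0],[0,0.61,0.06,-0.01,0,0,0],[0.01,0.61,0.06,-0.01,0,0,0],[0,0.61,0.06,0,0,0,0],[0.01,0.61,0.06,-0.01,0,0,0],[0,0.62,0.05,0,0,0,0],[0.01,0.61,0.06,-0.01,0.01,0,0],[0,0.62,0.05,0,0,0,0]]
end [0.4259 0.2299 0.2201]
```

View pics/w24.png

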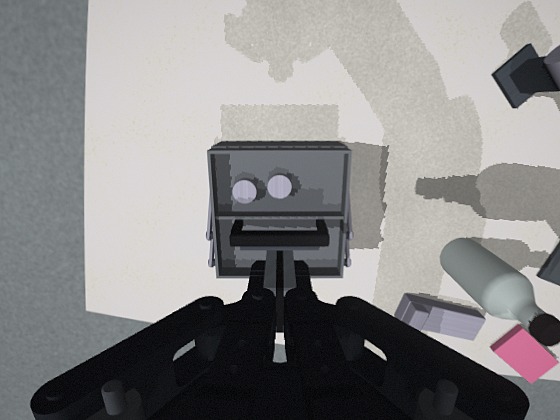

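>>> drive_tool:
  plan:
    - [[0, 0.61, 0.06, 0, 0, 0, 0], [0, 0.61, 0.06, 0, 0, 0, 0], [0, 0.61, 0.06, 0, 0, 0, 0], [0, 0.61, 0.06, 0, 0, 0, 0], [0, 0.61, 0.06, 0, 0, 0, 0], [0, 0.62, 0.05, 0, 0, 0, 0], [0, 0.61, 0.06, 0, 0, 0, 0], [0, 0.62, 0.05, 0, 0, 0, 0]]

```text
t: 44.7
eef_pos: [0.4237, 0.2296, 0.2164]
orientation: [0.772, -0.635, 0.0, -0.0]
contact_force: [0.6, -0.1, 0.6]
gripper_width: -0.0001
```

>>> drive_tool:
  plan:
    - [[0, 0, 0, 0, 0, 0, 0], [0, 0, 0, 0, 0, 0, 0], [0, 0, 0, 0, 0, 0, 0], [0, 0, 0, 0, 0, 0, 0], [0, 0, 0, 0, 0, 0, 0], [0, 0, 0, 0, 0, 0, 0], [0, 0, 0, 0, 0, 0, 0], [0, 0, 0, 0, 0, 0, 0]]

```text
t: 45.7
eef_pos: [0.4245, 0.2298, 0.2165]
orientation: [0.772, -0.635, 0.0, 0.0]
contact_force: [0.0, -0.8, 0.3]
gripper_width: -0.0002
```

```bash
python3 - <<'E'
from pl import *
c=np.load('fit1.npz')['c']; yc=np.degrees(c[2])-90
s=ctrl.sense(); T=pose(s); print(s['t'],T[:3,3],s['contact_force'])
p=capture('wrist'); W=wfc(p,T)
dr=[(proj(p,[loc(c,q) for q in P],W),(0,255,0)) for P in ([(-.068,-.068,.082),(.068,-.068,.082),(.068,.068,.082),(-.068,.068,.082),(-.068,-.068,.082)],[(-.014,-.045,.119),(-.002,-.045,.119),(-.002,.045,.119),(-.014,.045,.119),(-.014,-.045,.119)])]
save(p,'w25.png',None,1.4,dr)
p=capture('scene'); save(p,'s25.png',None,1.4)
E
```

```text
45.7 [0.42447396 0.22978204 0.21647734] [ 0.03208697 -0.79312288  0.31508416]
```

View pics/w25.png

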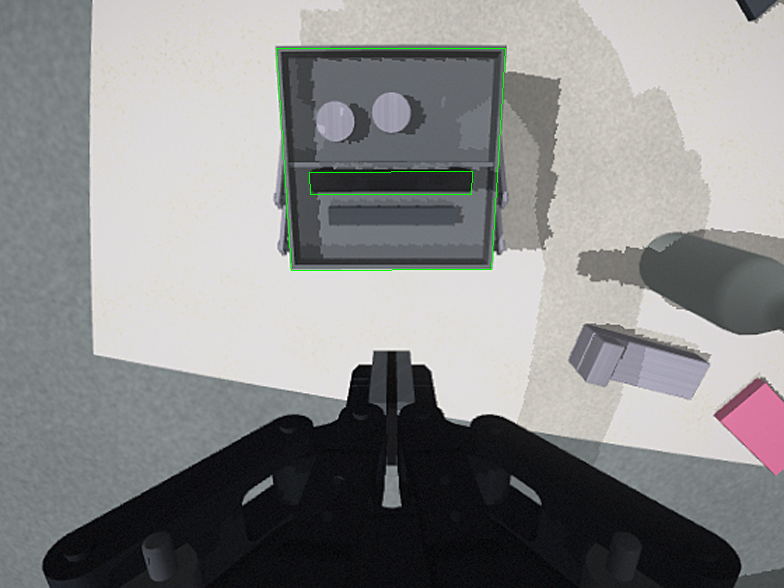

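View pics/s25.png

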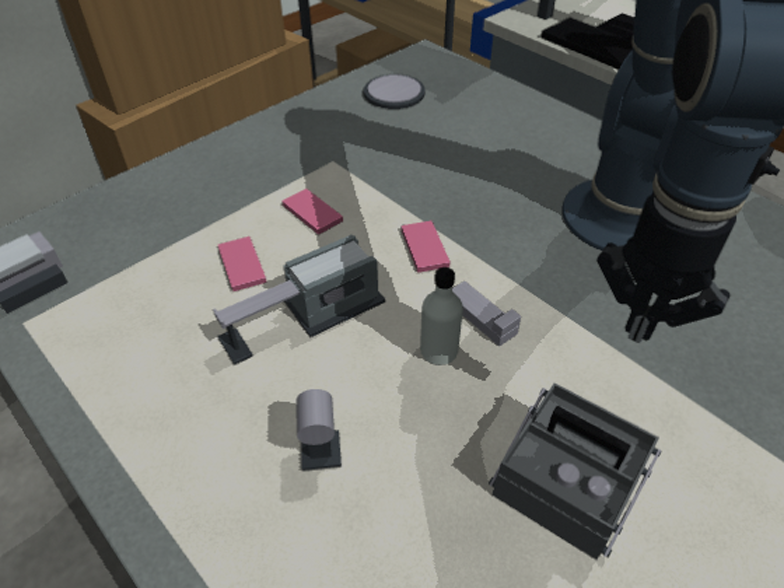

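```bash
python3 - <<'E'
from pl import *
import pickle
d=pickle.load(open('d0.pkl','rb'))
p=capture('scene'); t=capture('top')
def mix(a,b,crop,k): 
    x0,y0,x1,y1=crop; return cv2.resize(np.hstack([a[y0:y1,x0:x1],b[y0:y1,x0:x1]]),None,fx=k,fy=k,interpolation=cv2.INTER_CUBIC)
A=mix(d['scene']['pixels'],p['pixels'],(330,260,490,400),2.5); B=mix(d['scene']['pixels'],p['pixels'],(190,160,290,240),4)
cv2.imwrite('pics/cmp.png',np.vstack([A,B[:240]]))
for n,a,c in (('case',d['scene']['pixels'],p['pixels']),):
    g=[cv2.cvtColor(x[265:400,335:475],cv2.COLOR_BGR2GRAY).astype(np.float32) for x in (a,c)]
    print(n,cv2.phaseCorrelate(*g),np.abs(g[0]-g[1]).mean())
for l in ('cleaner','sample','gauge'):
    for n,pp in (('scene',p),('top',t)):
        r=trace(l,pp); print(l,n,d[n,l][0]['position'],r[0]['position'] if r else None)
save(t,'t26.png',(270,110,390,260),4)
print(ctrl.sense()['t'])
E
```

```text
case ((-0.012108390191698959, 0.457725580909667), 0.8824360318267296) 7.8386774
cleaner scene [227.7, 315.7] [229.1, 314.0]
cleaner top [237.8, 241.5] [236.2, 243.0]
sample scene [307.5, 225.3] [307.3, 225.1]
sample top [133.9, 240.7] [134.0, 239.8]
gauge scene [225.9, 342.5] [226.2, 344.6]
gauge top [280.6, 242.8] [279.3, 243.0]
46.2
```

View pics/cmp.png

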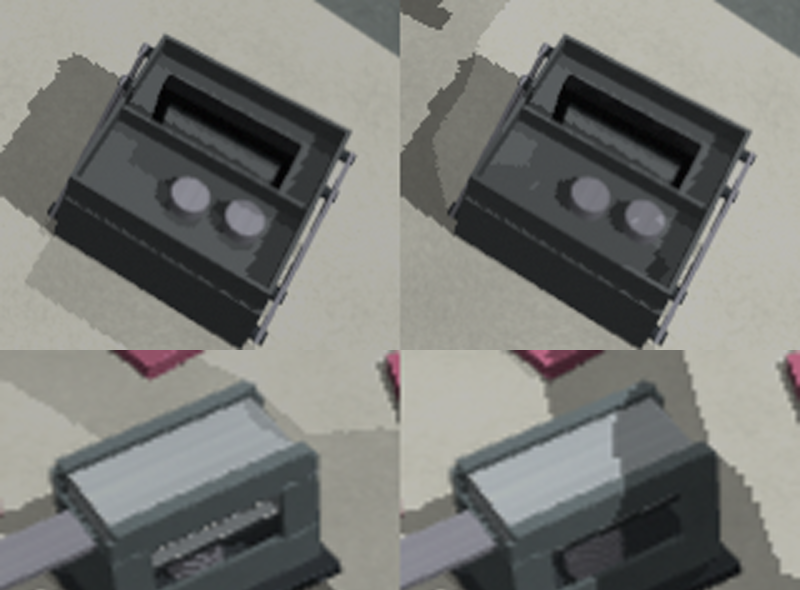

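View pics/t26.png

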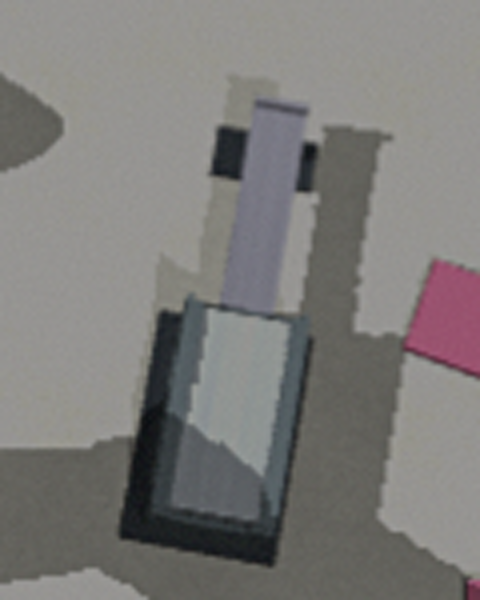

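All checks match the starting state: the tray is back in the pixel position it had at the start, the second blank sits under the lips, and the bystanders have not moved. I am handing in.

```bash
python3 - <<'E'
from bench import ctrl
print(ctrl.close_job()); print(ctrl.sense()['t'])
E
```

```text
the job is handed in; nothing more can be done
None
the job is handed in; nothing more can be done
```

The job is handed in at about 46 s of the 72 s allowed. The top blank lies flat in the job case under the shut tray, and the other two blanks are still in the magazine. The system gives no verdict, so this rests on my own last checks.

**What I did**
- I pushed the grey top blank out with the shut fingers.
- I pushed slightly off-centre, and the blank came out turned by about 18° with one rear corner still at the magazine lip.
- When I raised the finger, the next blank rose under the lips. I pinched the turned blank, straightened it and set it back centred on the exit tongue.
- I swung the tray open, gripped the blank again and lowered it to the compartment floor until I felt contact. Then I released it and pushed the tray shut.

**Last checks**
- **Blank:** a wrist picture taken right after release showed it flat on the compartment floor, within a few millimetres of the centre. The shut tray hides it now, so I could not look again.
- **Tray:** its outline and handle overlay the shut position in the wrist picture, and it is within half a pixel of its starting place in the scene picture.
- **Magazine:** the second blank looks level under the lips, as the first did at the start. I did not measure the lifter height or the third blank.
- **Bystanders:** bottle, sample and gauge block were found within about 2 pixels of where they started.
- **Robot:** clear of everything, with wrist force around zero.

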